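Gather the nuts at the tote's spout

TASK

Tip the three hex nuts out of the aluminium scoop into the parts tote and lay the scoop back flat on the bench. Then pick the tote up by its handle, clear of the bench, and tilt it well over, by 20 degrees at the very least, towards its spout corner, so that all five nuts slide down and bunch at the spout, each within 10 cm of it, ready for me to pick out, with none spilled; finish like that, still holding the tote tilted and steady. Leave the pliers, marker and mug where they are.

Things in the scene. Friction and masses are not known exactly. Their poses are not given: they have to be found in the camera images.
- tote_handle (a point): Centre of the tote's carrying handle: a straight flat-sided bar over the middle along the tote's x, between uprights on the two long walls. Its dark grip is 96 mm long (x), 17 mm wide (y), 24 mm high; this point is the bar's centre, 100 mm above the tote's underside and 96 mm above its inner floor. The floor is free under the bar. Axes are the tote's.
- tote_spout (a point): The spout: the tote's -x, -y corner is cut off at 45 degrees (55 mm off each side) by a lower wall, 36 mm high and 78 mm long, with a small lip flared outwards. This point is on the inner floor at the middle of that wall's foot: (-55, -90, -96) mm from the handle point in tote axes.
- scoop_handle (a point): Centre of the scoop's black grip: a straight flat-sided bar along the scoop's x, 84 mm long, 16 mm wide (y), 22 mm high, starting 18 mm behind the pan's rear wall. This point is 31 mm above the scoop's underside and 90 mm behind the middle of the pan. Axes are the scoop's.
- scoop_mouth (a point): Middle of the scoop's open front edge, on the pan's floor, 130 mm in front of and 28.5 mm below the grip point. Axes as for the scoop.
- nut1_mid (a point): Centre of a lightly oiled plated hex nut, 24 mm across the flats, 13 mm high, 33 g, lying in the scoop's pan at the start. The nuts are slippery: they start to slide on a floor sloping about 8 to 13 degrees, and along a wall they need a good deal more slope.
- nut2_mid (a point): Centre of a lightly oiled plated hex nut, 24 mm across the flats, 13 mm high, 33 g, lying in the scoop's pan at the start.
- nut3_mid (a point): Centre of a lightly oiled plated hex nut, 24 mm across the flats, 13 mm high, 33 g, lying in the scoop's pan at the start.
- nut4_mid (a point): Centre of a lightly oiled plated hex nut, 24 mm across the flats, 13 mm high, 33 g, lying on the tote's floor at the start.
- nut5_mid (a point): Centre of a lightly oiled plated hex nut, 24 mm across the flats, 13 mm high, 33 g, lying on the tote's floor at the start.
- scoop: Small aluminium bench scoop, about 0.13 kg, flat on the bench with three nuts loose in its pan. Mouth to its -x, grip to +x, z up. Pan 80 mm long (x), 70 mm wide (y), floor 2.5 mm, rear wall 30 mm high, side walls falling from 30 mm to 8 mm at the open mouth, which has no lip. Origin under the middle of the pan.
- tote: Petrol-green plastic parts tote, an open box 170 mm (x) by 240 mm (y) outside, walls 4 mm thick, 58 mm high, with a 6 mm rolled rim outside; about 0.3 kg. It starts flat on the bench with two nuts in it. Origin under the middle of its floor, z up; the spout corner is at its -x, -y.
- pliers: Bystander: yellow-handled pliers, 54 x 164 x 14 mm, lying on the bench; origin under the middle.
- marker: Bystander: white marker pen with a black cap, 17 x 135 x 16 mm, lying on the bench; origin under the middle.
- mug: Bystander: spotted white mug, 82 x 117 x 91 mm, standing on a sheet of paper; origin under the middle.
- drawer_cabinet: Fixed grey steel drawer cabinet to the right of the work, 180 mm deep, 280 mm wide, 206 mm high (235 mm with the handle on its top); an obstacle only. Origin under the middle.

How it is judged:
By the outcome, as a careful person would: the job done as asked, in the order asked, and still so for the second after the job is handed in, while the arm keeps its last pose, push and grip.
It also fails if it takes over 72 s, if anything falls off the work surface, if the arm or the gripper's body presses on something with over 40 N, if the wrist force passes 120 N, or if a joint passes its speed limit or range.

ROBOT

A 6-joint arm with a two-finger parallel gripper is mounted at the origin on the work surface; the furniture and walls round the work are solid. World frame = base frame: x ahead of the robot, y to its left, z up, the work surface at z = 0. Lengths are in m, angles in degrees, forces in N, time in s.
With the tool pointing down it reaches from about 0.35 to 0.875 m from the base axis. Payload 4.2 kg.
Tool frame: the origin (TCP) lies on the front face of the gripper's body, between the roots of the fingers; the fingertips stand 70 mm ahead of it and the grasp point (between the pads) lies 51 mm ahead of it (r.nose_length is the distance from the TCP to the fingertips, in m); z points along the fingers, y is the direction in which the jaws open and shut (so a half turn about z gives the same grasp; the last joint's range is limited). The gripper opens to 87 mm and grips with 3 to 60 N. Pads are 19 mm wide; open, the fingers measure 117 mm over their backs; the gripper's body (75 mm by 190 mm) begins 51 mm behind the grasp point.
Start: joints at [-54.225, 22.042, 0.453, 0, -68.411, -14.817], TCP at [0.224, -0.584, 0.292] pointing down, gripper open.
Joint ranges: [-179.83, 179.83], [-69.29, 118.12], [-61.27, 80.66], [-181.25, 117.63], [-171.15, -9.14], [-177.46, 177.46]. Speed limits (degrees/s): [159.86, 159.86, 180, 180, 180, 180].

INTERFACE

Orientations are given as a 3x3 rotation matrix whose columns are the frame's x, y, z axes.
In Python, from station import telemetry, capture, order, r gives the robot as it stands.
- The arm moves only by the tool drive_tool, never from a script. Its argument "series" is a list of rows, each a list of 4 numbers: the shift along the tool's x, y, z as a fraction of full scale, then the turn about the tool's z as a fraction of full scale. In form: [[dx, dy, dz, turn], ...]. A call has 1 to 10 rows; each row is the pose to reach, as a shift and turn from the pose commanded when the call began, along the tool's axes at that moment; what a row does not reach only later rows make up. Full scale, the value 1, is 0.12 m for a shift and 2 rad for a turn. A row lasts 1/8 s, in which the tool goes at most 62.5 mm and 10.7 degrees, less where a joint would pass 70% of its speed; a pose out of reach is approached as far as the arm can. A call with a number of a shift or a turn outside -1 to 1 is refused whole. A call with a gripper value outside its range is refused whole. "fingers" is the finger opening in mm, from 0 to 87, set as the call begins (left out, the last holds). The fingers move at their own pace and stop on an object; the grip force is fixed at half the most. Time passes only in rows, so rows that repeat a pose let the fingers close. It gives the time, the measured TCP pose, the force and the opening at its end, in the units of the state.
- telemetry.sense(): the state, without advancing time (a new reading comes with each control period).
- capture(name): name is "scene" or "top"; returns a dict with "color" (384x512x3 uint8, blue, green, red), "fx", "fy", "cx", "cy" (pixels), "eye" and "attitude" of the camera in the world. Camera axes: x right, y up, looking along -z (the intrinsics and any distortion apply to the point x, -y, -z); pixel columns grow to the right and rows downward; lengths in m; the calibration is good to about 2 mm. A picture is of the moment at which its call begins. There is no depth.
- order.finish_job(): hands the job in, once; it reports no verdict.
The state is a dict: "time_s": time; "joints": joint angles; "joint_velocities": joint speeds; "effort": joint torques, N m; "tcp_pos": TCP position; "ee_rot": TCP orientation; "wrist_force": force on the tool from outside, world axes, zero at the start; "moment": the same for the moment, N m; "gripper_width": opening from 0.0 (shut) to 1.0 (fully open).
Only numpy, scipy, OpenCV 4.12 (cv2) and the standard library are available. Lean on these libraries where they do the work, as an engineer would, in place of code of your own. Each camera call takes 0.05 s, during which the arm holds its last target. There are 200 camera calls.

## Working session

There is one attempt and no reset: what is moved stays moved. The work goes in short steps, Python scripts to look and compute and a tool call to move; the robot and the scene stay as the last step left them, time stands still between calls to the robot, and variables do not carry over. Pictures are saved under pics/ and viewed, about 8 in all and at most 12, crops included, and the job is handed in when it is done.

Besides the shell and the picture viewer there is one more tool, called as name(argument=value, ...) on one line, values as JSON. drive_tool: Moves the arm, as the interface text tells. Shift numbers are shares of 0.12 m and turn numbers shares of 2 rad, none past 1 either way. Its arguments: {"type":"object","properties":{"series":{"type":"array","items":{"type":"array","items":{"type":"number","minimum":-1,"maximum":1}}},"fingers":{"type":"number"}},"required":["series"]}

```bash
ls -la; mkdir -p pics; cat > h.py <<'E'
import numpy as np, cv2
from station import telemetry, capture, order, r
def snap(name,out,crop=None,scale=1.5):
    c=capture(name); im=c["color"]
    if crop: im=im[crop[1]:crop[3],crop[0]:crop[2]]
    im=cv2.resize(im,None,fx=scale,fy=scale,interpolation=cv2.INTER_CUBIC)
    cv2.imwrite("pics/"+out,im); return c
def ray(c,u,v):
    R=np.array(c["attitude"]); d=R@np.array([(u-c["cx"])/c["fx"],-(v-c["cy"])/c["fy"],-1]); return np.array(c["eye"]),d
def at(c,u,v,z):
    e,d=ray(c,u,v); return e+d*(z-e[2])/d[2]
def proj(c,p):
    q=np.array(c["attitude"]).T@(np.array(p)-np.array(c["eye"])); return np.array([c["cx"]-c["fx"]*q[0]/q[2],c["cy"]+c["fy"]*q[1]/q[2]])
E
python3 - <<'E'
from h import *
for n in("top","scene"):
    c=snap(n,n+"0.png"); print({k:np.round(v,4).tolist() for k,v in c.items() if k!="color"})
s=telemetry.sense(); print(s)
print([a for a in dir(r) if a[0]!='_'],[a for a in dir(telemetry) if a[0]!='_'])
E
```

```text
total 12
drwxr-xr-x  3 agent agent 4096 Dec  5 13:25 .
drwxr-xr-x 23 root  root  4096 Dec  5 13:25 ..
drwxr-xr-x  2 agent agent 4096 Dec  5 13:25 pics
{'fx': 422.8143, 'fy': 422.8143, 'cx': 255.8331, 'cy': 189.6225, 'eye': [0.1912, 0.175, 1.3352], 'attitude': [[-0.0767, 0.9767, -0.2006], [-0.9971, -0.0758, 0.0118], [-0.0037, 0.2009, 0.9796]]}
{'fx': 448.5762, 'fy': 448.5762, 'cx': 250.1477, 'cy': 191.9738, 'eye': [-0.6647, -0.6163, 0.6875], 'attitude': [[0.568, 0.344, -0.7477], [-0.8227, 0.2119, -0.5275], [-0.023, 0.9147, 0.4034]]}
{'time_s': 0.1, 'joints': array([-5.42262111e+01,  2.20890060e+01,  3.86747689e-01, -2.65484739e-02,
       -6.84121084e+01, -1.48184646e+01]), 'joint_velocities': array([ 0.04235781, -0.08934939,  0.21486733,  0.11471451,  0.00470069,
       -0.08059204]), 'effort': array([-6.96107918e-05, -3.91689885e+01,  1.87936181e+01,  4.23193663e+00,
        1.34927835e-02, -6.99623774e-05]), 'tcp_pos': array([ 0.22342333, -0.58326402,  0.29123186]), 'ee_rot': array([[-9.33920649e-01, -3.57479446e-01, -8.17290378e-04],
       [-3.57480368e-01,  9.33918779e-01,  1.87132068e-03],
       [ 9.43241529e-05,  2.03983029e-03, -9.99997915e-01]]), 'wrist_force': array([-0.51428581,  0.13309904,  0.6334239 ]), 'moment': array([-0.0007954 , -0.02818216, -0.00302631]), 'gripper_width': 1.0019254179397397}
['PlanningError', 'nose_length'] ['sense']
```

View pics/top0.png

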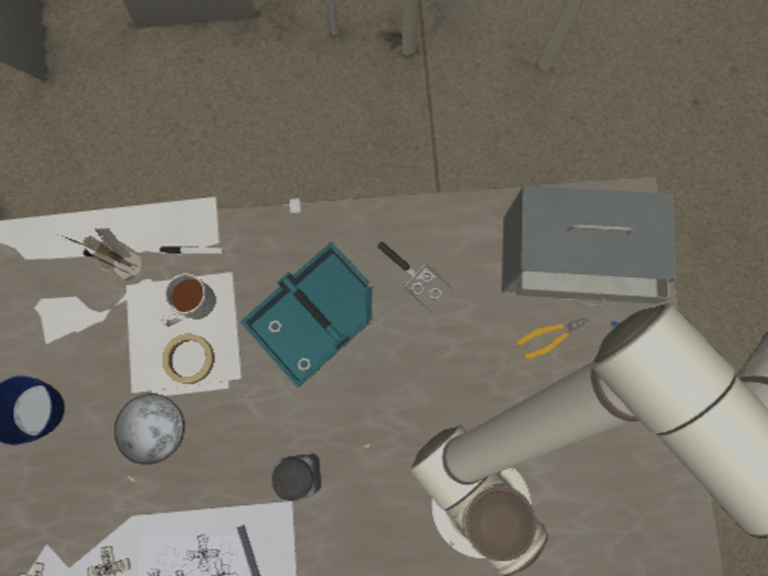

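View pics/scene0.png

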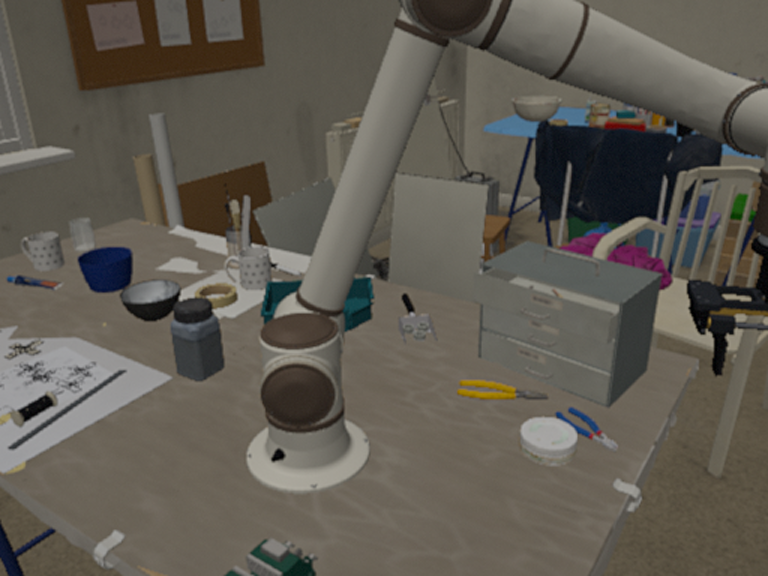

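drive_tool(series=[[0, 0, -0.5, 0], [0, 0, -1, 0], [0, 0, -1, 0]])

```text
time_s: 0.48
tcp_pos: [0.2238, -0.5848, 0.4184]
ee_rot: [[-0.934, -0.358, 0.005], [-0.358, 0.934, -0.01], [-0.001, -0.012, -1.0]]
wrist_force: [0.4, -0.3, -0.1]
gripper_width: 1.002
```

```bash
python3 - <<'E'
from h import *
s=telemetry.sense(); print(s['time_s'],s['joints'].round(2),s['tcp_pos'].round(4)); print(s['ee_rot'].round(3))
c=cv2.imread("pics/top0.png"); c=capture("top")
S=lambda u,v,z:at(c,u/1.5,v/1.5,z).round(3)
for n,u,v,z in [("hA",288,283,.112),("hB",343,338,.112),("top",333,245,.058),("bot",298,385,.058),("left",243,322,.058),("cutA",371,287,.036),("cutB",371,316,.036),("scoopgrip1",380,245,.04),("grip2",410,271,.04),("n",427,271,.012),("n",418,288,.012),("n",434,293,.012),("n4",275,326,.012),("n5",304,364,.012),("cab",508,292,.206),("cabR",522,188,.206)]: print(n,S(u,v,z))
im=c["color"][130:290,140:330]; cv2.imwrite("pics/crop1.png",cv2.resize(im,None,fx=4,fy=3.75,interpolation=cv2.INTER_CUBIC))
E
```

```text
0.475 [-54.23  18.87  13.38   0.1  -83.85 -14.81] [ 0.2238 -0.5848  0.4184]
[[-0.934 -0.358  0.005]
 [-0.358  0.934 -0.01 ]
 [-0.001 -0.012 -1.   ]]
hA [0.459 0.348 0.112]
hB [0.342 0.247 0.112]
top [0.545 0.259 0.058]
bot [0.262 0.346 0.058]
left [0.397 0.451 0.058]
cutA [0.454 0.186 0.036]
cutB [0.393 0.191 0.036]
scoopgrip1 [0.542 0.161 0.04 ]
grip2 [0.481 0.102 0.04 ]
n [0.484 0.065 0.012]
n [0.449 0.087 0.012]
n [0.435 0.054 0.012]
n4 [0.391 0.394 0.012]
n5 [0.307 0.337 0.012]
cab [ 0.391 -0.062  0.206]
cabR [ 0.586 -0.111  0.206]
```

View pics/crop1.png

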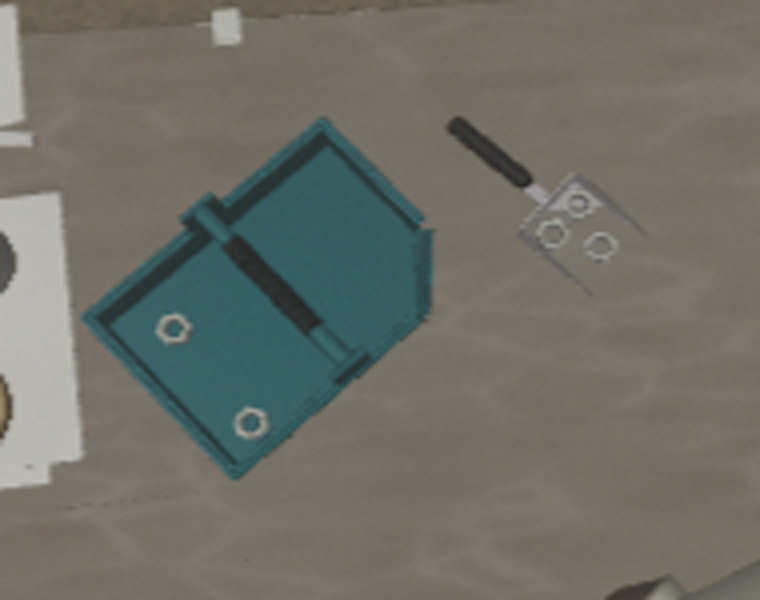

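drive_tool(series=[[-0.47, 0.5, 0, 0], [-0.95, 1, 0, 0], [-0.95, 1, 0, 0]])

```text
time_s: 0.9
tcp_pos: [0.2872, -0.4283, 0.4103]
ee_rot: [[-0.934, -0.358, -0.002], [-0.358, 0.934, 0.003], [0.001, 0.003, -1.0]]
wrist_force: [0.3, -0.5, 0.6]
gripper_width: 1.002
```

drive_tool(series=[[-0.47, 0.5, 0, 0], [-0.95, 1, 0, 0], [-0.95, 1, 0, 0]])

```text
time_s: 1.27
tcp_pos: [0.3505, -0.2755, 0.4105]
ee_rot: [[-0.933, -0.359, -0.003], [-0.359, 0.933, 0.002], [0.002, 0.003, -1.0]]
wrist_force: [0.7, 0.5, 0.7]
gripper_width: 1.0
```

drive_tool(series=[[-0.47, 0.5, 0, -0.1], [-0.95, 1, 0, -0.2], [-0.95, 1, 0, -0.2]])

```text
time_s: 1.65
tcp_pos: [0.4141, -0.1227, 0.4105]
ee_rot: [[-0.718, -0.696, -0.003], [-0.696, 0.718, 0.001], [0.002, 0.003, -1.0]]
wrist_force: [-0.5, -0.3, 0.2]
gripper_width: 0.998
```

```bash
python3 - <<'E'
from h import *
s=telemetry.sense(); print(s['time_s'],s['joints'].round(2),s['tcp_pos'].round(4)); print(s['ee_rot'].round(3))
E
```

```text
1.65 [ 5.180e+00 -1.270e+00 -1.192e+01 -5.000e-02 -7.952e+01 -5.108e+01] [ 0.4141 -0.1227  0.4105]
[[-0.718 -0.696 -0.003]
 [-0.696  0.718  0.001]
 [ 0.002  0.003 -1.   ]]
```

```bash
python3 - <<'E'
import numpy as np
from scipy.optimize import least_squares
D=[(22.09,.387,.6044,.2912),(18.87,13.38,.6055,.4184),(-1.27,-11.92,.4012,.4105)]
def f(p):
    o=[]
    for a,b,r,z in D:
        a,e=np.radians(a),np.radians(b-a)
        o+=[p[0]+p[1]*np.sin(a)+p[2]*np.cos(e)-r,p[3]+p[1]*np.cos(a)+p[2]*np.sin(e)-z]
    return o
s=least_squares(f,[.1,.5,.4,0]); p=s.x; print(p,s.fun.round(4))
for z in(.25,.41,.6,.8):
  for r in np.arange(.15,1.0,.05):
    X,Z=r-p[0],z-p[3]; d=np.hypot(X,Z); L,M=p[1],p[2]
    c=(d*d-L*L-M*M)/(2*L*M)
    if abs(c)>1: continue
    g=-np.arccos(c); up=np.arctan2(Z,X)-np.arctan2(M*np.sin(g),L+M*np.cos(g)); e=up+g
    j2=90-np.degrees(up); e=np.degrees(e); j3=e+j2
    print(z,r.round(2),j2.round(1),j3.round(1),"j5",(-(90+e)).round(1))
E
```

```text
[-0.00345095  0.57004801  0.42491222 -0.08037049] [ 0.0013 -0.0005 -0.0016 -0.      0.0003  0.0005]
0.25 0.15 -23.2 -50.3 j5 -62.9
0.25 0.2 -16.6 -47.1 j5 -59.4
0.25 0.25 -10.5 -43.3 j5 -57.2
0.25 0.3 -4.9 -38.9 j5 -56.0
0.25 0.35 0.3 -34.1 j5 -55.7
0.25 0.4 5.1 -28.8 j5 -56.0
0.25 0.45 9.8 -23.2 j5 -57.0
0.25 0.5 14.3 -17.2 j5 -58.5
0.25 0.55 18.8 -10.7 j5 -60.5
0.25 0.6 23.3 -3.8 j5 -62.9
0.25 0.65 27.8 3.6 j5 -65.8
0.25 0.7 32.5 11.7 j5 -69.3
0.25 0.75 37.4 20.7 j5 -73.3
0.25 0.8 42.8 31.0 j5 -78.1
0.25 0.85 49.1 43.3 j5 -84.2
0.25 0.9 57.2 60.1 j5 -92.9
0.41 0.15 -28.4 -29.9 j5 -88.5
0.41 0.2 -22.7 -27.5 j5 -85.2
0.41 0.25 -17.1 -24.5 j5 -82.6
0.41 0.3 -11.7 -20.9 j5 -80.8
0.41 0.35 -6.5 -16.8 j5 -79.7
0.41 0.4 -1.4 -12.2 j5 -79.2
0.41 0.45 3.6 -7.0 j5 -79.3
0.41 0.5 8.6 -1.4 j5 -80.1
0.41 0.55 13.5 4.9 j5 -81.4
0.41 0.6 18.6 11.8 j5 -83.2
0.41 0.65 23.8 19.5 j5 -85.8
0.41 0.7 29.3 28.3 j5 -89.1
0.41 0.75 35.3 38.7 j5 -93.4
0.41 0.8 42.4 51.8 j5 -99.4
0.41 0.85 52.9 73.0 j5 -110.1
0.6 0.15 -24.8 -2.3 j5 -112.5
0.6 0.2 -20.1 -0.1 j5 -110.0
0.6 0.25 -15.3 2.6 j5 -107.9
0.6 0.3 -10.5 5.9 j5 -106.4
0.6 0.35 -5.7 9.8 j5 -105.4
0.6 0.4 -0.7 14.4 j5 -105.1
0.6 0.45 4.4 19.7 j5 -105.3
0.6 0.5 9.6 25.8 j5 -106.2
0.6 0.55 15.1 33.0 j5 -107.8
0.6 0.6 21.1 41.6 j5 -110.5
0.6 0.65 27.9 52.5 j5 -114.6
0.6 0.7 37.0 69.0 j5 -122.0
0.8 0.15 -12.4 37.2 j5 -139.6
0.8 0.2 -8.1 39.9 j5 -138.1
0.8 0.25 -3.6 43.6 j5 -137.1
0.8 0.3 1.3 48.3 j5 -136.9
0.8 0.35 6.8 54.5 j5 -137.7
0.8 0.4 13.2 63.2 j5 -140.0
0.8 0.45 22.5 78.8 j5 -146.3
```

drive_tool(series=[[0, 0, -0.5, 0], [0, 0, -1, 0], [0, 0, -1, 0]])

```text
time_s: 2.02
tcp_pos: [0.4149, -0.1251, 0.5352]
ee_rot: [[-0.721, -0.693, 0.007], [-0.693, 0.721, -0.0], [-0.005, -0.005, -1.0]]
wrist_force: [-0.0, -0.4, -1.0]
gripper_width: 1.0
```

drive_tool(series=[[-0.5, -0.5, -0.5, 0], [-1, -1, -1, 0], [-1, -1, -1, 0]])

```text
time_s: 2.4
tcp_pos: [0.5686, -0.1281, 0.6394]
ee_rot: [[-0.721, -0.693, -0.004], [-0.693, 0.721, 0.0], [0.002, 0.003, -1.0]]
wrist_force: [1.5, -0.7, 1.3]
gripper_width: 1.0
```

drive_tool(series=[[-0.5, -0.5, -0.5, 0], [-1, -1, -1, 0], [-1, -1, -1, 0]])

```text
time_s: 2.78
tcp_pos: [0.6497, -0.1222, 0.6744]
ee_rot: [[-0.721, -0.693, 0.021], [-0.693, 0.721, -0.009], [-0.009, -0.021, -1.0]]
wrist_force: [8.7, 0.2, 30.7]
gripper_width: 0.995
```

```bash
python3 - <<'E'
from h import *
s=telemetry.sense(); print(s['time_s'],s['joints'].round(2),s['tcp_pos'].round(4)); print(s['ee_rot'].round(3))
E
```

```text
2.775 [   3.55   36.41   80.67    0.78 -133.05  -49.15] [ 0.6497 -0.1222  0.6744]
[[-0.721 -0.693  0.021]
 [-0.693  0.721 -0.009]
 [-0.009 -0.021 -1.   ]]
```

drive_tool(series=[[0.5, 0.5, 0.5, 0], [0.5, 0.5, 0.5, 0], [0.5, 0.5, 0.5, 0]])

```text
time_s: 3.15
tcp_pos: [0.5623, -0.1209, 0.6127]
ee_rot: [[-0.721, -0.693, 0.023], [-0.693, 0.721, -0.008], [-0.011, -0.022, -1.0]]
wrist_force: [1.6, 0.0, 2.3]
gripper_width: 1.003
```

```bash
python3 - <<'E'
from h import *
s=telemetry.sense(); print(s['time_s'],s['joints'].round(2),s['tcp_pos'].round(4)); print(s['ee_rot'].round(4))
E
```

```text
3.15 [   4.24   15.42   35.19    0.59 -108.5   -50.16] [ 0.5623 -0.1209  0.6127]
[[-0.7206 -0.6929  0.0229]
 [-0.6932  0.7207 -0.0081]
 [-0.0109 -0.0217 -0.9997]]
```

drive_tool(series=[[-0.3, -0.3, 0, 0], [-0.6, -0.6, 0, 0], [-0.7, -0.7, 0, 0], [-0.8, -0.8, 0, 0], [-0.9, -0.9, 0, 0], [-1, -1, 0, 0]])

```text
time_s: 3.9
tcp_pos: [0.7243, -0.1219, 0.6046]
ee_rot: [[-0.72, -0.693, 0.028], [-0.694, 0.72, -0.01], [-0.013, -0.026, -1.0]]
wrist_force: [-0.3, 0.7, 0.4]
gripper_width: 0.999
```

drive_tool(series=[[-0.25, -0.25, 0, 0], [-0.5, -0.5, 0, 0], [-1, -1, 0, 0], [-1, -1, 0, 0]])

```text
time_s: 4.4
tcp_pos: [0.7862, -0.1126, 0.5491]
ee_rot: [[-0.719, -0.691, 0.072], [-0.694, 0.72, -0.019], [-0.039, -0.064, -0.997]]
wrist_force: [0.4, 0.2, 0.3]
gripper_width: 1.0
```

```bash
python3 - <<'E'
from h import *
s=telemetry.sense(); print(s['time_s'],s['joints'].round(2),s['tcp_pos'].round(4)); print(s['ee_rot'].round(4))
E
```

```text
4.4 [   3.86   46.76   80.46    1.54 -119.63  -49.13] [ 0.7862 -0.1126  0.5491]
[[-0.719  -0.6913  0.0723]
 [-0.6939  0.7198 -0.0186]
 [-0.0392 -0.0635 -0.9972]]
```

drive_tool(series=[[0.11, 0.33, 0.22, 0], [0.22, 0.67, 0.44, 0], [0.32, 1, 0.65, 0]])

```text
time_s: 4.78
tcp_pos: [0.704, -0.0662, 0.4835]
ee_rot: [[-0.72, -0.69, 0.078], [-0.693, 0.721, -0.019], [-0.043, -0.068, -0.997]]
wrist_force: [1.3, 0.7, 1.2]
gripper_width: 1.002
```

drive_tool(series=[[0.11, 0.33, 0.22, 0], [0.22, 0.67, 0.44, 0], [0.32, 1, 0.65, 0]])

```text
time_s: 5.15
tcp_pos: [0.5984, -0.0076, 0.3966]
ee_rot: [[-0.719, -0.69, 0.077], [-0.693, 0.72, -0.019], [-0.042, -0.067, -0.997]]
wrist_force: [0.6, 0.2, 0.1]
gripper_width: 1.004
```

drive_tool(series=[[0.11, 0.33, 0.22, 0], [0.22, 0.67, 0.44, 0], [0.32, 1, 0.65, 0]])

```text
time_s: 5.52
tcp_pos: [0.4941, 0.0507, 0.3093]
ee_rot: [[-0.719, -0.69, 0.077], [-0.693, 0.72, -0.018], [-0.043, -0.066, -0.997]]
wrist_force: [0.7, 1.3, -0.5]
gripper_width: 0.998
```

drive_tool(series=[[0.11, 0.33, 0.22, 0], [0.22, 0.67, 0.44, 0], [0.32, 1, 0.65, 0], [0.32, 1, 0.65, 0]])

```text
time_s: 6.02
tcp_pos: [0.388, 0.1082, 0.221]
ee_rot: [[-0.717, -0.693, 0.072], [-0.696, 0.718, -0.021], [-0.037, -0.065, -0.997]]
wrist_force: [0.5, -0.2, -0.4]
gripper_width: 1.0
```

```bash
python3 - <<'E'
from h import *
s=telemetry.sense(); print(s['time_s'],s['joints'].round(2),s['tcp_pos'].round(4)); print(s['ee_rot'].round(4))
c=capture("top")
C=lambda u,v,z:at(c,140+u/4,130+v/3.75,z)
def yaw(a,b): d=a-b; return np.degrees(np.arctan2(d[1],d[0])).round(1)
g1,g2=C(456,124,.042),C(526,184,.042); print("grip ends",g1,g2,(g1+g2)/2,yaw(g1,g2))
print("pan",C(577,175,.03),C(519,233,.03),"mouth",C(648,237,.008),C(593,297,.008))
print("pan yaw",yaw(C(577,175,.03),C(648,237,.008)),yaw(C(519,233,.03),C(593,297,.008)))
h1,h2=C(231,243,.112),C(315,324,.112); print("tote grip",h1,h2,(h1+h2)/2,yaw(h1,h2))
cs=[C(323,120,.058),C(424,218,.058),C(426,318,.058),C(236,478,.058),C(86,316,.058)]
for q in cs: print(q.round(3))
print(yaw(cs[4],cs[3]),yaw(cs[0],cs[1]),yaw(cs[4],cs[0])+90-0,yaw(cs[3],cs[2])+90)
E
```

```text
6.025 [ 41.19   2.79 -38.48   4.98 -46.52 -90.49] [0.388  0.1082 0.221 ]
[[-0.7173 -0.693   0.0719]
 [-0.6957  0.718  -0.0207]
 [-0.0373 -0.0649 -0.9972]]
grip ends [0.54198    0.15869249 0.042     ] [0.48594501 0.10787952 0.042     ] [0.51396251 0.13328601 0.042     ] 42.2
pan [0.49332725 0.06630557 0.03      ] [0.44706297 0.11629364 0.03      ] mouth [0.43993135 0.0127972  0.008     ] [0.39180707 0.06137816 0.008     ]
pan yaw 45.1 44.8
tote grip [0.43942216 0.3321983  0.112     ] [0.37059089 0.27425813 0.112     ] [0.40500652 0.30322822 0.112     ] 40.1
[0.549 0.262 0.058]
[0.46  0.19  0.058]
[0.377 0.194 0.058]
[0.26  0.345 0.058]
[0.399 0.452 0.058]
37.8 39.1 218.4 217.9
```

drive_tool(series=[[0.4, 0, 0.35, 0], [0.7, 0, 0.7, 0], [0.8, 0, 0.7, 0], [0.9, 0, 0.7, 0], [1, 0, 0.7, 0]])

```text
time_s: 6.7
tcp_pos: [0.3124, 0.0247, 0.1351]
ee_rot: [[-0.719, -0.691, 0.079], [-0.694, 0.72, -0.016], [-0.046, -0.067, -0.997]]
wrist_force: [-0.3, -0.1, -0.6]
gripper_width: 1.0
```

```bash
cat > st.py <<'E'
from h import *
s=telemetry.sense(); R=s['ee_rot']; print(s['time_s'],s['joints'].round(2),s['tcp_pos'].round(4)); z=R[:,2]
print("toolx",R[:,0].round(3),"y",R[:,1].round(3),"z",z.round(3),"tilt",np.degrees(np.arccos(-z[2])).round(1),"toward yaw",np.degrees(np.arctan2(z[1],z[0])).round(0),"grasp",(s['tcp_pos']+.051*z).round(4),"tip",(s['tcp_pos']+.07*z).round(3),"F",s['wrist_force'].round(1),"w",round(s['gripper_width']*87,1))
E
python3 st.py
```

```text
6.7 [ 38.03   1.91 -57.98   7.7  -27.34 -90.9 ] [0.3124 0.0247 0.1351]
toolx [-0.719 -0.694 -0.046] y [-0.691  0.72  -0.067] z [ 0.079 -0.016 -0.997] tilt 4.6 toward yaw -12.0 grasp [0.3164 0.0239 0.0842] tip [0.318 0.024 0.065] F [-0.3 -0.1 -0.6] w 87.0
```

drive_tool(series=[[0.25, 0, 0.0, 0], [0.5, 0, 0.0, 0], [1, 0, 0.3, 0]])

```text
time_s: 7.08
tcp_pos: [0.2648, -0.0603, 0.1229]
ee_rot: [[-0.714, -0.698, 0.053], [-0.698, 0.716, 0.015], [-0.049, -0.026, -0.998]]
wrist_force: [1.4, -0.5, -0.2]
gripper_width: 1.003
```

```bash
python3 st.py
```

```text
7.075 [ 23.68  -0.41 -61.02   0.97 -26.26 -70.21] [ 0.2648 -0.0603  0.1229]
toolx [-0.714 -0.698 -0.049] y [-0.698  0.716 -0.026] z [ 0.053  0.015 -0.998] tilt 3.2 toward yaw 16.0 grasp [ 0.2675 -0.0595  0.072 ] tip [ 0.269 -0.059  0.053] F [ 1.4 -0.5 -0.2] w 87.3
```

drive_tool(series=[[0.5, 0, 0.2, 0], [1, 0, 0.4, 0]])

```text
time_s: 7.32
tcp_pos: [0.2154, -0.1474, 0.0871]
ee_rot: [[-0.717, -0.696, 0.041], [-0.695, 0.718, 0.047], [-0.062, 0.005, -0.998]]
wrist_force: [0.5, -0.6, 0.0]
gripper_width: 0.997
```

```bash
python3 st.py
```

```text
7.325 [-3.000e-02  6.630e+00 -6.100e+01 -7.760e+00 -2.019e+01 -3.861e+01] [ 0.2154 -0.1474  0.0871]
toolx [-0.717 -0.695 -0.062] y [-0.696  0.718  0.005] z [ 0.041  0.047 -0.998] tilt 3.6 toward yaw 49.0 grasp [ 0.2175 -0.1451  0.0362] tip [ 0.218 -0.144  0.017] F [ 0.5 -0.6  0. ] w 86.7
```

drive_tool(series=[[0, 0, -0.4, 0], [0.35, -0.2, -0.8, 0], [0.7, -0.42, -1, 0]])

```text
time_s: 7.7
tcp_pos: [0.1855, -0.2482, 0.2043]
ee_rot: [[-0.715, -0.698, 0.041], [-0.697, 0.716, 0.043], [-0.059, 0.002, -0.998]]
wrist_force: [2.5, 0.1, -0.5]
gripper_width: 1.002
```

drive_tool(series=[[0.25, -0.15, -0.35, 0], [0.5, -0.3, -0.7, 0], [0.7, -0.42, -1, 0]])

```text
time_s: 8.07
tcp_pos: [0.1543, -0.3482, 0.3186]
ee_rot: [[-0.719, -0.694, 0.037], [-0.693, 0.72, 0.043], [-0.057, 0.005, -0.998]]
wrist_force: [1.6, 0.7, 0.2]
gripper_width: 0.999
```

drive_tool(series=[[0.25, -0.15, -0.35, 0], [0.5, -0.3, -0.7, 0], [0.7, -0.42, -1, 0], [0.7, -0.42, -1, 0]])

```text
time_s: 8.57
tcp_pos: [0.1251, -0.4486, 0.4333]
ee_rot: [[-0.72, -0.693, 0.037], [-0.692, 0.721, 0.04], [-0.054, 0.003, -0.999]]
wrist_force: [0.8, 1.0, -0.2]
gripper_width: 0.999
```

```bash
python3 st.py
```

```text
8.575 [-56.02   2.7   -3.66  -3.06 -84.36  10.21] [ 0.1251 -0.4486  0.4333]
toolx [-0.72  -0.692 -0.054] y [-0.693  0.721  0.003] z [ 0.037  0.04  -0.999] tilt 3.1 toward yaw 47.0 grasp [ 0.127  -0.4466  0.3824] tip [ 0.128 -0.446  0.363] F [ 0.8  1.  -0.2] w 86.9
```

drive_tool(series=[[0.28, 0.45, -0.2, 0], [0.55, 0.9, -0.4, 0], [0.55, 0.9, -0.4, 0]])

```text
time_s: 8.95
tcp_pos: [-0.0008, -0.4152, 0.4773]
ee_rot: [[-0.72, -0.693, 0.035], [-0.692, 0.721, 0.042], [-0.055, 0.006, -0.998]]
wrist_force: [0.7, 0.6, -0.6]
gripper_width: 0.999
```

drive_tool(series=[[0.28, 0.45, -0.2, 0], [0.55, 0.9, -0.4, 0], [0.55, 0.9, -0.4, 0]])

```text
time_s: 9.32
tcp_pos: [-0.1244, -0.3861, 0.5216]
ee_rot: [[-0.721, -0.692, 0.034], [-0.691, 0.721, 0.044], [-0.055, 0.008, -0.998]]
wrist_force: [0.4, -0.6, -0.7]
gripper_width: 1.004
```

drive_tool(series=[[0.28, 0.45, -0.2, 0], [0.55, 0.9, -0.4, 0], [0.55, 0.9, -0.4, 0]])

```text
time_s: 9.7
tcp_pos: [-0.2482, -0.3573, 0.5658]
ee_rot: [[-0.721, -0.693, 0.034], [-0.691, 0.721, 0.046], [-0.057, 0.009, -0.998]]
wrist_force: [0.9, 0.0, 0.1]
gripper_width: 0.998
```

drive_tool(series=[[0.28, 0.45, -0.2, 0], [0.55, 0.9, -0.4, 0], [0.55, 0.9, -0.4, 0]])

```text
time_s: 10.07
tcp_pos: [-0.3723, -0.3286, 0.6098]
ee_rot: [[-0.72, -0.694, 0.036], [-0.692, 0.72, 0.048], [-0.059, 0.01, -0.998]]
wrist_force: [-0.2, 0.6, -1.2]
gripper_width: 1.0
```

```bash
python3 st.py
```

```text
10.075 [-120.      8.39   26.03   -0.43 -111.03   73.76] [-0.3723 -0.3286  0.6098]
toolx [-0.72  -0.692 -0.059] y [-0.694  0.72   0.01 ] z [ 0.036  0.048 -0.998] tilt 3.4 toward yaw 53.0 grasp [-0.3705 -0.3262  0.5589] tip [-0.37  -0.325  0.54 ] F [-0.2  0.6 -1.2] w 87.0
```

drive_tool(series=[[0.2, 0.45, -0.1, 0], [0.5, 0.9, -0.2, 0], [0.6, 0.9, -0.3, 0], [0.7, 0.9, -0.4, 0]])

```text
time_s: 10.58
tcp_pos: [-0.5078, -0.3125, 0.654]
ee_rot: [[-0.717, -0.696, 0.037], [-0.694, 0.718, 0.048], [-0.06, 0.009, -0.998]]
wrist_force: [-0.5, 0.4, 1.2]
gripper_width: 1.003
```

drive_tool(series=[[0.2, 0, -0.1, 0], [0.5, 0, -0.3, 0], [1, 0, -0.8, 0]])

```text
time_s: 10.95
tcp_pos: [-0.5453, -0.3626, 0.6687]
ee_rot: [[-0.716, -0.698, 0.013], [-0.697, 0.716, 0.038], [-0.036, 0.018, -0.999]]
wrist_force: [-1.1, -0.4, -1.7]
gripper_width: 1.004
```

drive_tool(series=[[1, 0, -0.8, 0], [1, 0, -0.8, 0]])

```text
time_s: 11.2
tcp_pos: [-0.5468, -0.3776, 0.6693]
ee_rot: [[-0.718, -0.696, -0.025], [-0.696, 0.718, 0.016], [0.007, 0.028, -1.0]]
wrist_force: [0.2, 0.7, 0.8]
gripper_width: 1.001
```

drive_tool(series=[[1, 0, -0.8, 0]])

```text
time_s: 11.32
tcp_pos: [-0.5506, -0.3893, 0.6679]
ee_rot: [[-0.718, -0.694, -0.053], [-0.695, 0.719, 0.0], [0.038, 0.037, -0.999]]
wrist_force: [-0.0, 0.6, -0.2]
gripper_width: 0.998
```

```bash
python3 st.py
```

```text
11.325 [-130.21   37.35   80.47    3.08 -131.13   86.34] [-0.5506 -0.3893  0.6679]
toolx [-0.718 -0.695  0.038] y [-0.694  0.719  0.037] z [-0.053  0.    -0.999] tilt 3.0 toward yaw 180.0 grasp [-0.5533 -0.3893  0.6169] tip [-0.554 -0.389  0.598] F [-0.   0.6 -0.2] w 86.8
```

drive_tool(series=[[1, 0.15, -0.8, 0]])

```text
time_s: 11.45
tcp_pos: [-0.5576, -0.3962, 0.6666]
ee_rot: [[-0.715, -0.694, -0.081], [-0.696, 0.718, -0.015], [0.069, 0.046, -0.997]]
wrist_force: [-0.3, -0.4, 0.1]
gripper_width: 0.998
```

drive_tool(series=[[1, 0.15, -0.8, 0]])

```text
time_s: 11.58
tcp_pos: [-0.5638, -0.4015, 0.6672]
ee_rot: [[-0.713, -0.693, -0.11], [-0.694, 0.719, -0.031], [0.1, 0.054, -0.994]]
wrist_force: [-0.2, -0.1, -0.6]
gripper_width: 0.997
```

drive_tool(series=[[1, 0.15, -0.8, 0]])

```text
time_s: 11.7
tcp_pos: [-0.5685, -0.4064, 0.6696]
ee_rot: [[-0.709, -0.692, -0.139], [-0.693, 0.719, -0.047], [0.132, 0.063, -0.989]]
wrist_force: [-0.5, -0.8, 0.1]
gripper_width: 1.001
```

drive_tool(series=[[1, 0.15, -0.8, 0]])

```text
time_s: 11.82
tcp_pos: [-0.5717, -0.4107, 0.6739]
ee_rot: [[-0.703, -0.69, -0.169], [-0.691, 0.72, -0.064], [0.166, 0.072, -0.984]]
wrist_force: [0.8, -0.0, -0.2]
gripper_width: 0.999
```

drive_tool(series=[[1, 0.15, -0.8, 0]])

```text
time_s: 11.95
tcp_pos: [-0.5738, -0.4144, 0.6795]
ee_rot: [[-0.697, -0.689, -0.199], [-0.689, 0.72, -0.082], [0.2, 0.08, -0.977]]
wrist_force: [-0.1, -0.7, -0.3]
gripper_width: 0.999
```

```bash
python3 st.py
```

```text
11.95 [-129.18   37.53   80.61    6.95 -121.93   87.62] [-0.5738 -0.4144  0.6795]
toolx [-0.697 -0.689  0.2  ] y [-0.689  0.72   0.08 ] z [-0.199 -0.082 -0.977] tilt 12.4 toward yaw -158.0 grasp [-0.584  -0.4186  0.6297] tip [-0.588 -0.42   0.611] F [-0.1 -0.7 -0.3] w 86.9
```

drive_tool(series=[[0.8, -1, -0.8, 0]])

```text
time_s: 12.08
tcp_pos: [-0.5444, -0.4469, 0.6881]
ee_rot: [[-0.696, -0.684, -0.218], [-0.683, 0.724, -0.093], [0.222, 0.085, -0.971]]
wrist_force: [1.0, -0.3, -0.5]
gripper_width: 0.999
```

drive_tool(series=[[0.8, -1, -0.8, 0]])

```text
time_s: 12.2
tcp_pos: [-0.5118, -0.4808, 0.6956]
ee_rot: [[-0.688, -0.686, -0.237], [-0.683, 0.722, -0.108], [0.246, 0.087, -0.965]]
wrist_force: [0.6, -1.0, -0.3]
gripper_width: 1.0
```

```bash
python3 st.py
```

```text
12.2 [-120.88   36.86   80.61    9.91 -120.83   81.11] [-0.5118 -0.4808  0.6956]
toolx [-0.688 -0.683  0.246] y [-0.686  0.722  0.087] z [-0.237 -0.108 -0.965] tilt 15.1 toward yaw -155.0 grasp [-0.5239 -0.4864  0.6463] tip [-0.528 -0.488  0.628] F [ 0.6 -1.  -0.3] w 87.0
```

drive_tool(series=[[0.1, -0.5, 0, 0], [0.2, -1, 0, 0], [0.2, -1, 0, 0]])

```text
time_s: 12.58
tcp_pos: [-0.4361, -0.5785, 0.6744]
ee_rot: [[-0.68, -0.693, -0.24], [-0.689, 0.716, -0.113], [0.25, 0.089, -0.964]]
wrist_force: [0.4, 0.2, -0.3]
gripper_width: 1.001
```

drive_tool(series=[[0.2, -0.5, 0, 0], [0.3, -1, 0, 0], [0.3, -1, 0, 0]])

```text
time_s: 12.95
tcp_pos: [-0.3669, -0.6628, 0.6465]
ee_rot: [[-0.676, -0.691, -0.257], [-0.683, 0.718, -0.134], [0.276, 0.085, -0.957]]
wrist_force: [-0.5, -0.9, 0.4]
gripper_width: 0.999
```

drive_tool(series=[[0.8, -0.5, -0.8, 0], [0.8, -0.5, -0.8, 0]])

```text
time_s: 13.2
tcp_pos: [-0.3416, -0.6675, 0.6668]
ee_rot: [[-0.667, -0.689, -0.282], [-0.672, 0.721, -0.172], [0.322, 0.075, -0.944]]
wrist_force: [0.1, 0.1, 0.6]
gripper_width: 0.995
```

```bash
python3 st.py
```

```text
13.2 [-100.68   40.95   80.66   15.82 -115.65   63.77] [-0.3416 -0.6675  0.6668]
toolx [-0.667 -0.672  0.322] y [-0.689  0.721  0.075] z [-0.282 -0.172 -0.944] tilt 19.3 toward yaw -149.0 grasp [-0.356  -0.6762  0.6187] tip [-0.361 -0.679  0.601] F [0.1 0.1 0.6] w 86.6
```

drive_tool(series=[[0.8, -0.5, -0.8, 0]])

```text
time_s: 13.32
tcp_pos: [-0.326, -0.6737, 0.6773]
ee_rot: [[-0.657, -0.691, -0.3], [-0.665, 0.719, -0.2], [0.354, 0.068, -0.933]]
wrist_force: [-0.1, -0.7, -0.4]
gripper_width: 0.998
```

drive_tool(series=[[0.8, -0.5, -0.8, 0]])

```text
time_s: 13.45
tcp_pos: [-0.3091, -0.6784, 0.6897]
ee_rot: [[-0.645, -0.694, -0.318], [-0.658, 0.717, -0.229], [0.387, 0.061, -0.92]]
wrist_force: [0.2, -0.2, 0.7]
gripper_width: 0.997
```

```bash
python3 st.py
```

```text
13.45 [ -97.37   39.87   80.66   18.17 -113.44   61.99] [-0.3091 -0.6784  0.6897]
toolx [-0.645 -0.658  0.387] y [-0.694  0.717  0.061] z [-0.318 -0.229 -0.92 ] tilt 23.1 toward yaw -144.0 grasp [-0.3253 -0.6901  0.6428] tip [-0.331 -0.694  0.625] F [ 0.2 -0.2  0.7] w 86.7
```

drive_tool(series=[[0.7, -0.8, -0.8, 0]])

```text
time_s: 13.58
tcp_pos: [-0.282, -0.6878, 0.6996]
ee_rot: [[-0.635, -0.696, -0.333], [-0.65, 0.716, -0.256], [0.417, 0.054, -0.907]]
wrist_force: [0.3, 0.3, -0.8]
gripper_width: 1.0
```

drive_tool(series=[[0.7, -0.8, -0.8, 0]])

```text
time_s: 13.7
tcp_pos: [-0.2542, -0.6966, 0.709]
ee_rot: [[-0.624, -0.701, -0.347], [-0.642, 0.712, -0.284], [0.446, 0.046, -0.894]]
wrist_force: [1.1, -0.0, -0.3]
gripper_width: 0.999
```

drive_tool(series=[[0.7, -0.8, -0.8, 0]])

```text
time_s: 13.82
tcp_pos: [-0.2275, -0.7033, 0.719]
ee_rot: [[-0.612, -0.704, -0.36], [-0.633, 0.709, -0.312], [0.475, 0.037, -0.879]]
wrist_force: [-0.6, 0.5, -0.4]
gripper_width: 0.997
```

```bash
python3 st.py
```

```text
13.825 [ -89.54   38.91   80.64   22.8  -110.79   57.04] [-0.2275 -0.7033  0.719 ]
toolx [-0.612 -0.633  0.475] y [-0.704  0.709  0.037] z [-0.36  -0.312 -0.879] tilt 28.4 toward yaw -139.0 grasp [-0.2458 -0.7192  0.6742] tip [-0.253 -0.725  0.657] F [-0.6  0.5 -0.4] w 86.8
```

drive_tool(series=[[-0.4, -0.1, 0.05, 0], [-0.8, -0.2, -0.05, 0], [-1, -0.27, -0.15, 0]])

```text
time_s: 14.2
tcp_pos: [-0.1276, -0.6457, 0.676]
ee_rot: [[-0.613, -0.704, -0.36], [-0.633, 0.709, -0.31], [0.473, 0.037, -0.88]]
wrist_force: [1.7, -1.8, 2.4]
gripper_width: 1.001
```

drive_tool(series=[[-0.5, -0.14, -0.08, 0], [-1, -0.27, -0.15, 0], [-1, -0.27, -0.15, 0]])

```text
time_s: 14.58
tcp_pos: [-0.0231, -0.5853, 0.634]
ee_rot: [[-0.608, -0.708, -0.357], [-0.638, 0.705, -0.31], [0.471, 0.04, -0.881]]
wrist_force: [-0.6, -0.5, 0.8]
gripper_width: 0.997
```

drive_tool(series=[[-0.5, -0.14, -0.08, 0], [-1, -0.27, -0.15, 0], [-1, -0.27, -0.15, 0]])

```text
time_s: 14.95
tcp_pos: [0.0793, -0.5283, 0.5925]
ee_rot: [[-0.609, -0.708, -0.357], [-0.637, 0.705, -0.311], [0.472, 0.038, -0.881]]
wrist_force: [-0.6, 0.3, 0.7]
gripper_width: 1.001
```

drive_tool(series=[[-0.5, -0.14, -0.08, 0], [-1, -0.27, -0.15, 0], [-1, -0.27, -0.15, 0]])

```text
time_s: 15.32
tcp_pos: [0.1821, -0.4703, 0.5502]
ee_rot: [[-0.61, -0.707, -0.358], [-0.637, 0.706, -0.31], [0.472, 0.039, -0.881]]
wrist_force: [0.1, -0.8, 0.9]
gripper_width: 1.005
```

drive_tool(series=[[-0.5, -0.14, -0.08, 0], [-1, -0.27, -0.15, 0], [-1, -0.27, -0.15, 0]])

```text
time_s: 15.7
tcp_pos: [0.2848, -0.412, 0.5078]
ee_rot: [[-0.611, -0.706, -0.359], [-0.636, 0.707, -0.309], [0.472, 0.039, -0.881]]
wrist_force: [-0.7, 0.4, 1.0]
gripper_width: 1.003
```

```bash
python3 st.py
```

```text
15.7 [-25.82   5.38  -4.87  25.76 -91.63 -20.63] [ 0.2848 -0.412   0.5078]
toolx [-0.611 -0.636  0.472] y [-0.706  0.707  0.039] z [-0.359 -0.309 -0.881] tilt 28.3 toward yaw -139.0 grasp [ 0.2665 -0.4277  0.4629] tip [ 0.26  -0.434  0.446] F [-0.7  0.4  1. ] w 87.3
```

drive_tool(series=[[-0.45, 0.18, -0.15, 0], [-0.91, 0.37, -0.31, 0], [-0.91, 0.37, -0.31, 0]])

```text
time_s: 16.08
tcp_pos: [0.3326, -0.2989, 0.4929]
ee_rot: [[-0.612, -0.707, -0.355], [-0.636, 0.707, -0.311], [0.47, 0.036, -0.882]]
wrist_force: [0.5, -0.8, 0.1]
gripper_width: 0.996
```

drive_tool(series=[[-0.45, 0.18, -0.15, 0], [-0.91, 0.37, -0.31, 0], [-0.91, 0.37, -0.31, 0]])

```text
time_s: 16.45
tcp_pos: [0.382, -0.1869, 0.4751]
ee_rot: [[-0.612, -0.706, -0.356], [-0.636, 0.707, -0.309], [0.47, 0.037, -0.882]]
wrist_force: [-1.2, -0.2, 0.1]
gripper_width: 1.0
```

drive_tool(series=[[-0.45, 0.18, -0.15, 0], [-0.91, 0.37, -0.31, 0], [-0.91, 0.37, -0.31, 0]])

```text
time_s: 16.82
tcp_pos: [0.4313, -0.075, 0.4574]
ee_rot: [[-0.613, -0.705, -0.358], [-0.635, 0.708, -0.308], [0.471, 0.038, -0.881]]
wrist_force: [-0.5, -0.7, 0.0]
gripper_width: 0.999
```

drive_tool(series=[[-0.45, 0.18, -0.15, 0], [-0.91, 0.37, -0.31, 0], [-0.91, 0.37, -0.31, 0]])

```text
time_s: 17.2
tcp_pos: [0.4804, 0.037, 0.4396]
ee_rot: [[-0.613, -0.704, -0.359], [-0.634, 0.709, -0.308], [0.472, 0.039, -0.881]]
wrist_force: [0.0, -0.5, -0.5]
gripper_width: 0.998
```

drive_tool(series=[[-0.45, 0.18, -0.15, 0], [-0.91, 0.37, -0.31, 0], [-0.91, 0.37, -0.31, 0]])

```text
time_s: 17.58
tcp_pos: [0.5296, 0.1491, 0.4217]
ee_rot: [[-0.613, -0.703, -0.36], [-0.633, 0.71, -0.309], [0.473, 0.039, -0.88]]
wrist_force: [-0.6, -0.1, -0.5]
gripper_width: 1.0
```

drive_tool(series=[[-0.26, -0.02, 0.48, 0], [-0.52, -0.04, 0.97, 0], [-0.52, -0.04, 0.97, 0]])

```text
time_s: 17.95
tcp_pos: [0.5265, 0.1458, 0.2889]
ee_rot: [[-0.612, -0.701, -0.366], [-0.63, 0.712, -0.311], [0.478, 0.04, -0.877]]
wrist_force: [0.4, 0.2, 0.9]
gripper_width: 1.002
```

drive_tool(series=[[-0.2, -0.02, 0.4, 0], [-0.4, -0.04, 0.7, 0], [-0.45, -0.04, 0.8, 0], [-0.45, -0.04, 0.8, 0]])

```text
time_s: 18.45
tcp_pos: [0.5306, 0.15, 0.1827]
ee_rot: [[-0.614, -0.704, -0.357], [-0.634, 0.709, -0.308], [0.47, 0.037, -0.882]]
wrist_force: [-0.2, -0.5, 1.7]
gripper_width: 1.003
```

```bash
python3 st.py; python3 - <<'E'
from h import *
c=snap("top","a1.png",(200,110,340,215),5)
print(proj(c,[.513,.132,.031]))
E
```

```text
18.45 [ 34.03  31.51  -6.17   3.22 -80.31 -80.06] [0.5306 0.15   0.1827]
toolx [-0.614 -0.634  0.47 ] y [-0.704  0.709  0.037] z [-0.357 -0.308 -0.882] tilt 28.1 toward yaw -139.0 grasp [0.5124 0.1343 0.1378] tip [0.506 0.128 0.121] F [-0.2 -0.5  1.7] w 87.2
[263.10059542 172.14280117]
```

View pics/a1.png

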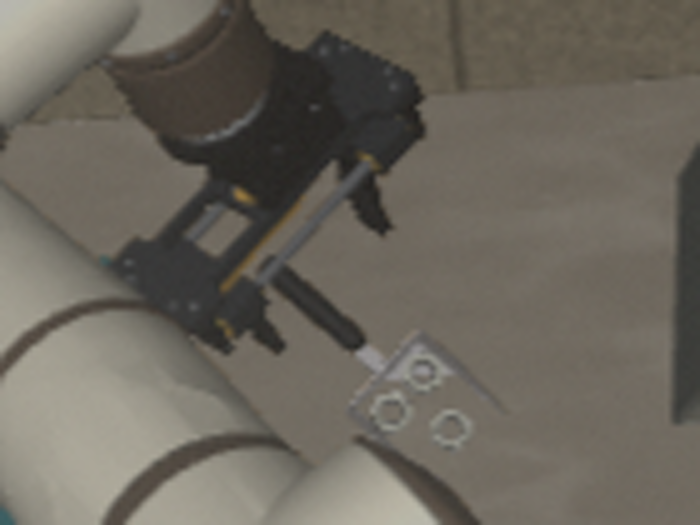

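drive_tool(series=[[-0.15, -0.02, 0.4, 0], [-0.3, -0.03, 0.8, 0], [-0.3, -0.03, 0.83, 0], [-0.3, -0.03, 0.83, 0]])

```text
time_s: 19.0
tcp_pos: [0.52, 0.1408, 0.0784]
ee_rot: [[-0.614, -0.705, -0.355], [-0.635, 0.708, -0.308], [0.468, 0.037, -0.883]]
wrist_force: [0.3, 0.6, 2.0]
gripper_width: 1.002
```

```bash
python3 st.py
```

```text
19.0 [ 33.88  37.72 -12.95   3.57 -67.21 -80.69] [0.52   0.1408 0.0784]
toolx [-0.614 -0.635  0.468] y [-0.705  0.708  0.037] z [-0.355 -0.308 -0.883] tilt 28.0 toward yaw -139.0 grasp [0.5019 0.1251 0.0334] tip [0.495 0.119 0.017] F [0.3 0.6 2. ] w 87.1
```

drive_tool(series=[[0, 0, 0, 0], [0, 0, 0, 0], [0, 0, 0, 0], [0, 0, 0, 0], [0, 0, 0, 0], [0, 0, 0, 0]], fingers=0)

```text
time_s: 19.75
tcp_pos: [0.5183, 0.14, 0.0759]
ee_rot: [[-0.613, -0.704, -0.359], [-0.634, 0.709, -0.309], [0.472, 0.039, -0.881]]
wrist_force: [-0.0, 0.2, 0.6]
gripper_width: 0.397
```

```bash
python3 st.py
```

```text
19.75 [ 33.89  37.89 -13.16   3.48 -67.08 -80.7 ] [0.5183 0.14   0.0759]
toolx [-0.613 -0.634  0.472] y [-0.704  0.709  0.039] z [-0.359 -0.309 -0.881] tilt 28.3 toward yaw -139.0 grasp [0.4999 0.1243 0.031 ] tip [0.493 0.118 0.014] F [-0.   0.2  0.6] w 34.5
```

drive_tool(series=[[0, 0, 0, 0], [0, 0, 0, 0], [0, 0, 0, 0], [0, 0, 0, 0]])

```text
time_s: 20.25
tcp_pos: [0.5184, 0.14, 0.0761]
ee_rot: [[-0.613, -0.704, -0.359], [-0.634, 0.709, -0.308], [0.472, 0.038, -0.881]]
wrist_force: [0.4, -0.8, 0.5]
gripper_width: 0.185
```

```bash
python3 st.py; cat > plan.py <<'E'
from h import *
from scipy.spatial.transform import Rotation as Ro
s=telemetry.sense(); R0=np.array([[-.613,-.704,-.359],[-.634,.709,-.309],[.472,.039,-.881]]).T.reshape(3,3).T
U,_,V=np.linalg.svd(s['ee_rot']); R0=U@V
ys=np.radians(43.5); Sx=np.array([np.cos(ys),np.sin(ys),0]); Sz=np.array([0,0,1.]); Sy=np.cross(Sz,Sx)
S=R0.T@np.c_[Sx,Sy,Sz]   # scoop in tool, at the grasp
tt=np.radians(39); T=np.c_[[np.cos(tt),np.sin(tt),0],[-np.sin(tt),np.cos(tt),0],[0,0,1]]; H=np.array([.405,.303,0])
def Rphi(p): return R0@Ro.from_euler('z',-np.radians(p)).as_matrix()  # p CCW
off=np.array([-.115,0,-.031])
for p in range(0,181,15):
    A=Rphi(p)@S; rel=A@off; c=[A@(off+[0,q,0]) for q in(-.0375,.0375)]
    print(p,"mouth rel grasp",rel.round(3),"corner z",[round(k[2],3) for k in c],"slope -x",np.degrees(np.arcsin(A[2,0])).round(0),"side",np.degrees(np.arcsin(A[2,1])).round(0))
E
python3 plan.py
```

```text
20.25 [ 33.88  37.88 -13.15   3.49 -67.07 -80.7 ] [0.5184 0.14   0.0761]
toolx [-0.613 -0.634  0.472] y [-0.704  0.709  0.038] z [-0.359 -0.308 -0.881] tilt 28.2 toward yaw -139.0 grasp [0.5002 0.1243 0.0311] tip [0.493 0.118 0.014] F [ 0.4 -0.8  0.5] w 16.1
0 mouth rel grasp [-0.083 -0.079 -0.031] corner z [np.float64(-0.031), np.float64(-0.031)] slope -x -0.0 side -0.0
15 mouth rel grasp [-0.066 -0.093 -0.033] corner z [np.float64(-0.038), np.float64(-0.029)] slope -x 1.0 side 7.0
30 mouth rel grasp [-0.046 -0.103 -0.038] corner z [np.float64(-0.047), np.float64(-0.029)] slope -x 4.0 side 14.0
45 mouth rel grasp [-0.025 -0.107 -0.045] corner z [np.float64(-0.057), np.float64(-0.033)] slope -x 8.0 side 19.0
60 mouth rel grasp [-0.004 -0.106 -0.054] corner z [np.float64(-0.069), np.float64(-0.039)] slope -x 13.0 side 24.0
75 mouth rel grasp [ 0.015 -0.099 -0.064] corner z [np.float64(-0.08), np.float64(-0.047)] slope -x 19.0 side 26.0
90 mouth rel grasp [ 0.031 -0.088 -0.075] corner z [np.float64(-0.092), np.float64(-0.058)] slope -x 26.0 side 27.0
105 mouth rel grasp [ 0.043 -0.071 -0.085] corner z [np.float64(-0.101), np.float64(-0.069)] slope -x 33.0 side 26.0
120 mouth rel grasp [ 0.05  -0.052 -0.095] corner z [np.float64(-0.109), np.float64(-0.081)] slope -x 40.0 side 22.0
135 mouth rel grasp [ 0.052 -0.031 -0.103] corner z [np.float64(-0.114), np.float64(-0.092)] slope -x 47.0 side 17.0
150 mouth rel grasp [ 0.048 -0.01  -0.109] corner z [np.float64(-0.116), np.float64(-0.101)] slope -x 52.0 side 11.0
165 mouth rel grasp [ 0.039  0.011 -0.112] corner z [np.float64(-0.115), np.float64(-0.109)] slope -x 56.0 side 5.0
180 mouth rel grasp [ 0.025  0.029 -0.113] corner z [np.float64(-0.111), np.float64(-0.114)] slope -x 56.0 side -2.0
```

drive_tool(series=[[0.14, 0.01, -0.26, 0], [0.28, 0.02, -0.52, 0], [0.41, 0.03, -0.77, 0], [0.41, 0.03, -0.77, 0]])

```text
time_s: 20.75
tcp_pos: [0.5198, 0.1407, 0.1826]
ee_rot: [[-0.615, -0.704, -0.354], [-0.636, 0.709, -0.305], [0.466, 0.038, -0.884]]
wrist_force: [0.2, 0.1, -3.1]
gripper_width: 0.184
```

drive_tool(series=[[0.14, 0.01, -0.26, 0], [0.28, 0.02, -0.52, 0], [0.41, 0.03, -0.77, 0], [0.41, 0.03, -0.77, 0]])

```text
time_s: 21.25
tcp_pos: [0.5198, 0.1403, 0.2861]
ee_rot: [[-0.614, -0.704, -0.356], [-0.635, 0.709, -0.306], [0.468, 0.038, -0.883]]
wrist_force: [-0.2, -0.8, -2.3]
gripper_width: 0.18
```

```bash
python3 st.py; python3 - <<'E'
from h import *
c=snap("scene","b1.png",(220,150,340,240),6)
print("mug",at(capture("top"),187/1.5,296/1.5,.09))
E
```

```text
21.25 [ 33.82  24.88  -1.27   3.21 -91.68 -79.19] [0.5198 0.1403 0.2861]
toolx [-0.614 -0.635  0.468] y [-0.704  0.709  0.038] z [-0.356 -0.306 -0.883] tilt 28.0 toward yaw -139.0 grasp [0.5016 0.1247 0.2411] tip [0.495 0.119 0.224] F [-0.2 -0.8 -2.3] w 15.7
mug [0.45312155 0.55401322 0.09      ]
```

View pics/b1.png

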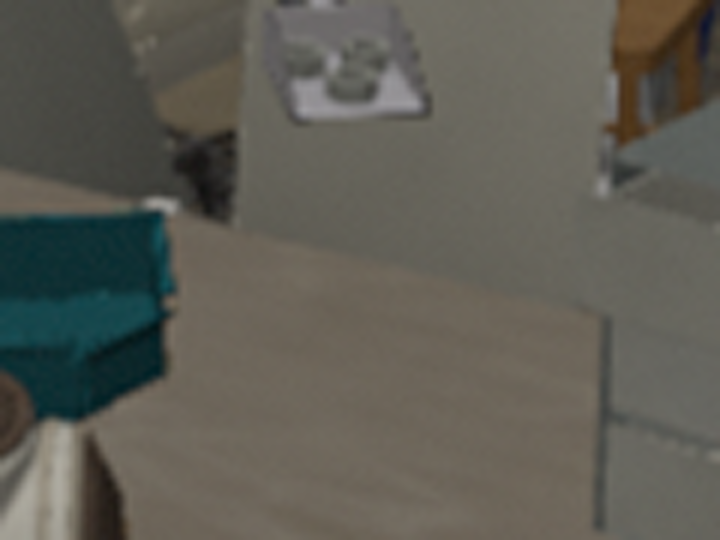

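```bash
python3 - <<'E'
from h import *
c=capture("scene"); 
for q in (-.0375,.0375): print(proj(c,np.array([.4186,.0457,.210])+q*np.array([-.688,.725,0])), proj(c,np.array([.4186,.0457,.210-.02])+q*np.array([-.688,.725,0])))
E
```

```text
[289.36110724 165.76280005] [289.28030743 171.93080623]
[264.98829628 167.64378513] [265.05204127 173.84566496]
```

drive_tool(series=[[-0.13, 0.28, -0.06, 0], [-0.27, 0.57, -0.12, 0], [-0.4, 0.85, -0.18, 0]])

```text
time_s: 21.78
tcp_pos: [0.4838, 0.25, 0.2834]
ee_rot: [[-0.612, -0.703, -0.362], [-0.633, 0.71, -0.31], [0.475, 0.039, -0.879]]
wrist_force: [-0.3, 0.8, -2.4]
gripper_width: 0.182
```

drive_tool(series=[[-0.13, 0.28, -0.06, 0], [-0.27, 0.57, -0.12, 0], [-0.4, 0.85, -0.18, 0]])

```text
time_s: 22.15
tcp_pos: [0.4491, 0.3596, 0.2836]
ee_rot: [[-0.612, -0.704, -0.362], [-0.632, 0.709, -0.311], [0.475, 0.039, -0.879]]
wrist_force: [-0.2, 0.1, -2.1]
gripper_width: 0.182
```

drive_tool(series=[[-0.1, 0.21, -0.05, -0.08], [-0.2, 0.42, -0.1, -0.16], [-0.3, 0.64, -0.14, -0.24], [-0.4, 0.85, -0.18, -0.32], [-0.4, 0.85, -0.18, -0.35], [-0.4, 0.85, -0.18, -0.35]])

```text
time_s: 22.9
tcp_pos: [0.4149, 0.4681, 0.2839]
ee_rot: [[-0.015, -0.932, -0.361], [-0.94, 0.136, -0.312], [0.34, 0.335, -0.879]]
wrist_force: [-0.5, -0.3, -2.6]
gripper_width: 0.175
```

```bash
python3 st.py; cat > rows.py <<'E'
from h import *
from scipy.spatial.transform import Rotation as Ro
def rows(wps):  # wps: list of (grasp xyz, dphi CCW deg from now)
    s=telemetry.sense(); U,_,V=np.linalg.svd(s['ee_rot']); R=U@V; P=s['tcp_pos']+.051*R[:,2]
    print("P",P.round(3)); 
    print([[*(R.T@(np.array(p)-P)/.12).round(2).tolist(),round(-np.radians(d)/2,2)] for p,d in wps])
E
python3 - <<'E'
from rows import *
M=np.array([.370,.346,.09])
rel={45:(-.025,-.107,-.045),60:(-.004,-.106,-.054),75:(.015,-.099,-.064),90:(.031,-.088,-.075),105:(.043,-.071,-.085),120:(.05,-.052,-.095),135:(.052,-.031,-.103),150:(.048,-.01,-.109)}
rows([(M-np.array(rel[k])+([0,0,.03] if k<60 else [0,0,0]),k-40) for k in rel])
E
```

```text
22.9 [  59.63   34.49   19.37   -9.06 -101.93  -63.96] [0.4149 0.4681 0.2839]
toolx [-0.015 -0.94   0.34 ] y [-0.932  0.136  0.335] z [-0.361 -0.312 -0.879] tilt 28.5 toward yaw -139.0 grasp [0.3965 0.4522 0.239 ] tip [0.39  0.446 0.222] F [-0.5 -0.3 -2.6] w 15.2
P [0.396 0.452 0.239]
[[-0.22, -0.19, 0.54, np.float64(-0.04)], [-0.26, -0.09, 0.76, np.float64(-0.17)], [-0.18, 0.08, 0.77, np.float64(-0.31)], [-0.06, 0.22, 0.76, np.float64(-0.44)], [0.1, 0.32, 0.77, np.float64(-0.57)], [0.28, 0.38, 0.77, np.float64(-0.7)], [0.47, 0.4, 0.77, np.float64(-0.83)], [0.65, 0.36, 0.77, np.float64(-0.96)]]
```

drive_tool(series=[[-0.2, -0.19, 0.35, -0.04], [-0.24, -0.14, 0.7, -0.1], [-0.26, -0.09, 0.76, -0.17], [-0.22, 0, 0.77, -0.24], [-0.18, 0.08, 0.77, -0.31], [-0.12, 0.15, 0.77, -0.38], [-0.06, 0.22, 0.77, -0.44], [-0.06, 0.22, 0.77, -0.44], [-0.06, 0.22, 0.77, -0.44]])

```text
time_s: 24.02
tcp_pos: [0.3579, 0.4496, 0.2109]
ee_rot: [[0.708, -0.608, -0.359], [-0.705, -0.638, -0.309], [-0.042, 0.472, -0.881]]
wrist_force: [-0.4, 0.1, -1.7]
gripper_width: 0.179
```

```bash
python3 st.py; python3 - <<'E'
from rows import *
c=snap("scene","b2.png",(130,120,270,225),5.5)
c=snap("top","b2t.png",(130,150,260,250),5.5)
M=np.array([.370,.346,.09])
rel={105:(.043,-.071,-.085),120:(.05,-.052,-.095),135:(.052,-.031,-.103),150:(.048,-.01,-.109)}
rows([(M-np.array(rel[k]),k-90) for k in rel])
E
```

```text
24.025 [ 62.99  32.59   5.57 -10.36 -89.47 -14.73] [0.3579 0.4496 0.2109]
toolx [ 0.708 -0.705 -0.042] y [-0.608 -0.638  0.472] z [-0.359 -0.309 -0.881] tilt 28.3 toward yaw -139.0 grasp [0.3395 0.4339 0.166 ] tip [0.333 0.428 0.149] F [-0.4  0.1 -1.7] w 15.6
P [0.34  0.434 0.166]
[[0.02, 0.19, 0.02, np.float64(-0.13)], [0.09, 0.37, 0.01, np.float64(-0.26)], [0.2, 0.52, 0.01, np.float64(-0.39)], [0.34, 0.63, 0.01, np.float64(-0.52)]]
```

View pics/b2.png

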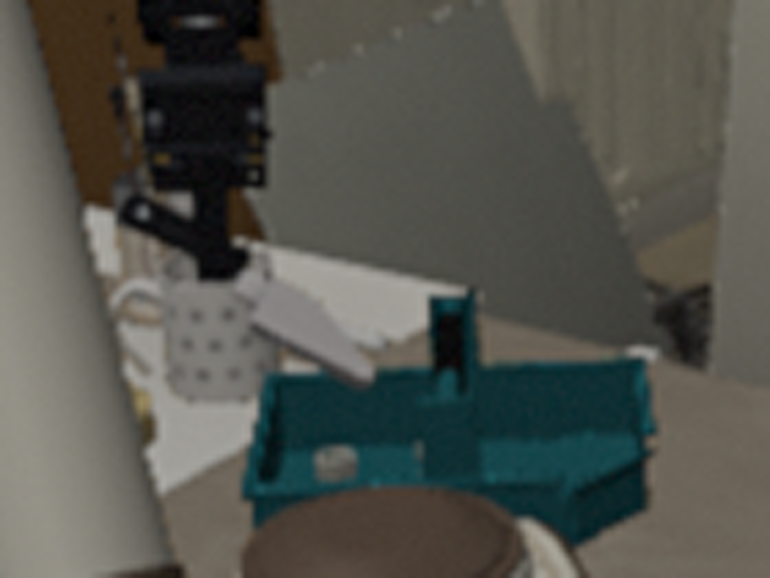

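drive_tool(series=[[0.01, 0.12, 0.02, -0.08], [0.04, 0.23, 0.02, -0.17], [0.09, 0.37, 0.01, -0.26], [0.15, 0.45, 0.01, -0.33], [0.22, 0.53, 0.01, -0.41], [0.34, 0.63, 0.01, -0.5], [0.34, 0.63, 0.01, -0.5], [0.34, 0.63, 0.01, -0.5]])

```text
time_s: 25.12
tcp_pos: [0.3405, 0.3727, 0.244]
ee_rot: [[0.894, 0.267, -0.359], [0.156, -0.938, -0.308], [-0.419, 0.22, -0.881]]
wrist_force: [0.3, 0.0, -1.4]
gripper_width: 0.179
```

```bash
python3 st.py; python3 - <<'E'
from h import *
snap("scene","b3.png",(150,120,270,210),6)
E
```

```text
25.125 [ 61.15  24.66  -3.33  -9.54 -88.73  44.33] [0.3405 0.3727 0.244 ]
toolx [ 0.894  0.156 -0.419] y [ 0.267 -0.938  0.22 ] z [-0.359 -0.308 -0.881] tilt 28.2 toward yaw -139.0 grasp [0.3222 0.357  0.1991] tip [0.315 0.351 0.182] F [ 0.3  0.  -1.4] w 15.6
```

View pics/b3.png

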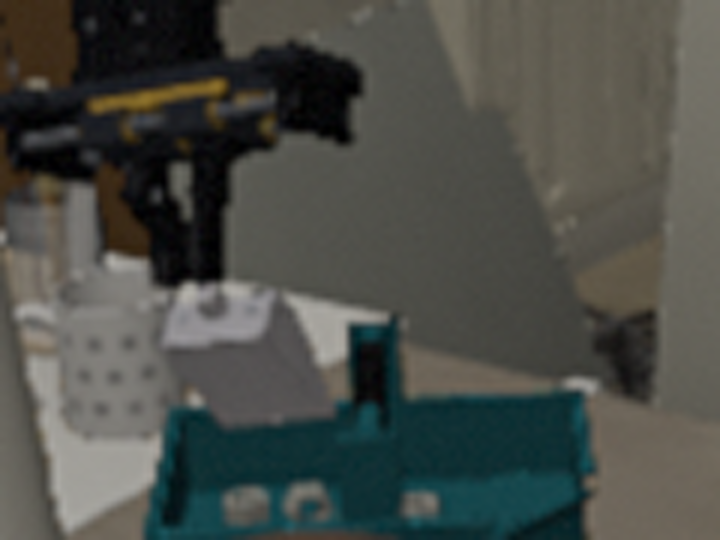

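drive_tool(series=[[-0.14, 0.07, -0.29, 0.03], [-0.28, 0.15, -0.59, 0.11], [-0.28, 0.15, -0.59, 0.2], [-0.28, 0.15, -0.59, 0.29], [-0.28, 0.15, -0.59, 0.38], [-0.28, 0.15, -0.59, 0.47], [-0.28, 0.15, -0.59, 0.56], [-0.28, 0.15, -0.59, 0.65], [-0.28, 0.15, -0.59, 0.74], [-0.28, 0.15, -0.59, 0.79]])

```text
time_s: 26.42
tcp_pos: [0.3405, 0.3727, 0.3242]
ee_rot: [[0.257, -0.897, -0.359], [-0.94, -0.146, -0.309], [0.225, 0.417, -0.881]]
wrist_force: [-1.0, 1.0, -0.9]
gripper_width: 0.181
```

drive_tool(series=[[0, 0, 0, 0.09], [0, 0, 0, 0.18], [0, 0, 0, 0.27], [0, 0, 0, 0.36], [0, 0, 0, 0.45], [0, 0, 0, 0.5], [0, 0, 0, 0.5]])

```text
time_s: 27.3
tcp_pos: [0.3406, 0.3725, 0.3243]
ee_rot: [[-0.613, -0.704, -0.359], [-0.634, 0.709, -0.309], [0.472, 0.039, -0.881]]
wrist_force: [-0.3, 0.6, -1.1]
gripper_width: 0.179
```

```bash
python3 st.py; python3 - <<'E'
from rows import *
rows([((.500,.124,.29),0),((.500,.124,.10),0),((.500,.124,.034),0)])
E
```

```text
27.3 [  61.13   21.01    3.11   -9.63  -98.71 -104.97] [0.3406 0.3725 0.3243]
toolx [-0.613 -0.634  0.472] y [-0.704  0.709  0.039] z [-0.359 -0.309 -0.881] tilt 28.3 toward yaw -139.0 grasp [0.3223 0.3568 0.2794] tip [0.315 0.351 0.263] F [-0.3  0.6 -1.1] w 15.6
P [0.322 0.357 0.279]
[[0.36, -2.41, -0.01, np.float64(-0.0)], [-0.38, -2.48, 1.38, np.float64(-0.0)], [-0.64, -2.5, 1.87, np.float64(-0.0)]]
```

drive_tool(series=[[0.06, -0.4, 0, 0], [0.12, -0.8, 0, 0], [0.12, -0.8, 0, 0]])

```text
time_s: 27.68
tcp_pos: [0.4005, 0.2931, 0.3277]
ee_rot: [[-0.614, -0.702, -0.36], [-0.632, 0.711, -0.308], [0.472, 0.038, -0.881]]
wrist_force: [-0.3, 0.1, -1.2]
gripper_width: 0.177
```

drive_tool(series=[[0.06, -0.4, 0, 0], [0.12, -0.8, 0, 0], [0.12, -0.8, 0, 0]])

```text
time_s: 28.05
tcp_pos: [0.4591, 0.2163, 0.3305]
ee_rot: [[-0.614, -0.702, -0.36], [-0.632, 0.711, -0.308], [0.472, 0.039, -0.881]]
wrist_force: [-0.4, 0.7, -1.6]
gripper_width: 0.183
```

drive_tool(series=[[0.06, -0.4, 0, 0], [0.12, -0.8, 0, 0], [0.12, -0.8, 0, 0]])

```text
time_s: 28.42
tcp_pos: [0.5177, 0.1396, 0.3333]
ee_rot: [[-0.614, -0.702, -0.36], [-0.633, 0.711, -0.308], [0.472, 0.039, -0.881]]
wrist_force: [0.6, 0.8, -1.6]
gripper_width: 0.183
```

drive_tool(series=[[-0.18, -0.02, 0.35, 0], [-0.37, -0.03, 0.7, 0], [-0.37, -0.03, 0.7, 0]])

```text
time_s: 28.8
tcp_pos: [0.5145, 0.1407, 0.236]
ee_rot: [[-0.608, -0.705, -0.365], [-0.633, 0.708, -0.312], [0.479, 0.041, -0.877]]
wrist_force: [0.9, 0.4, -1.3]
gripper_width: 0.182
```

drive_tool(series=[[-0.18, -0.02, 0.35, 0], [-0.37, -0.03, 0.7, 0], [-0.37, -0.03, 0.7, 0]])

```text
time_s: 29.18
tcp_pos: [0.5153, 0.1402, 0.1431]
ee_rot: [[-0.61, -0.705, -0.362], [-0.633, 0.708, -0.311], [0.476, 0.04, -0.879]]
wrist_force: [1.0, -0.4, 0.1]
gripper_width: 0.18
```

drive_tool(series=[[-0.08, -0.01, 0.15, 0], [-0.15, -0.02, 0.28, 0], [-0.2, -0.02, 0.38, 0], [-0.22, -0.02, 0.42, 0]])

```text
time_s: 29.68
tcp_pos: [0.5159, 0.1393, 0.0867]
ee_rot: [[-0.613, -0.704, -0.359], [-0.634, 0.709, -0.309], [0.472, 0.038, -0.881]]
wrist_force: [0.0, 0.1, -0.8]
gripper_width: 0.183
```

```bash
python3 st.py
```

```text
29.675 [ 33.96  36.87 -13.19   3.43 -68.08 -80.69] [0.5159 0.1393 0.0867]
toolx [-0.613 -0.634  0.472] y [-0.704  0.709  0.038] z [-0.359 -0.309 -0.881] tilt 28.3 toward yaw -139.0 grasp [0.4975 0.1235 0.0418] tip [0.491 0.118 0.025] F [ 0.   0.1 -0.8] w 15.9
```

drive_tool(series=[[-0.02, 0, 0.04, 0], [-0.035, 0, 0.07, 0], [-0.035, 0, 0.07, 0]])

```text
time_s: 30.05
tcp_pos: [0.516, 0.1397, 0.078]
ee_rot: [[-0.613, -0.705, -0.358], [-0.635, 0.709, -0.309], [0.471, 0.038, -0.881]]
wrist_force: [0.8, 1.5, 2.4]
gripper_width: 0.177
```

drive_tool(series=[[0, 0, 0, 0], [0, 0, 0, 0], [0, 0, 0, 0], [0, 0, 0, 0]], fingers=70)

```text
time_s: 30.55
tcp_pos: [0.5152, 0.1392, 0.0774]
ee_rot: [[-0.613, -0.704, -0.359], [-0.634, 0.709, -0.308], [0.472, 0.039, -0.881]]
wrist_force: [0.4, -0.4, 0.5]
gripper_width: 0.552
```

drive_tool(series=[[0.1, 0.01, -0.18, 0], [0.3, 0.03, -0.55, 0], [0.5, 0.04, -0.93, 0], [0.5, 0.04, -0.93, 0]])

```text
time_s: 31.05
tcp_pos: [0.517, 0.1398, 0.2084]
ee_rot: [[-0.616, -0.705, -0.351], [-0.636, 0.709, -0.305], [0.464, 0.036, -0.885]]
wrist_force: [0.1, -0.5, -0.8]
gripper_width: 0.8
```

drive_tool(series=[[0.25, 0.02, -0.45, 0], [0.4, 0.04, -0.75, 0], [0.4, 0.04, -0.75, 0]])

```text
time_s: 31.42
tcp_pos: [0.5156, 0.1402, 0.3089]
ee_rot: [[-0.615, -0.704, -0.354], [-0.636, 0.709, -0.306], [0.466, 0.037, -0.884]]
wrist_force: [0.1, 0.4, -0.6]
gripper_width: 0.802
```

```bash
python3 st.py; python3 - <<'E'
from rows import *
c=snap("top","c1.png",(140,130,330,270),4)
rows([((.405,.303,.25),0),((.405,.303,.17),0)])
E
```

```text
31.425 [ 3.406e+01  2.351e+01 -2.000e-02  3.160e+00 -9.417e+01 -7.927e+01] [0.5156 0.1402 0.3089]
toolx [-0.615 -0.636  0.466] y [-0.704  0.709  0.037] z [-0.354 -0.306 -0.884] tilt 27.9 toward yaw -139.0 grasp [0.4976 0.1246 0.2639] tip [0.491 0.119 0.247] F [ 0.1  0.4 -0.6] w 69.8
P [0.496 0.124 0.262]
[[-0.52, 1.59, -0.1, np.float64(-0.0)], [-0.84, 1.56, 0.49, np.float64(-0.0)]]
```

View pics/c1.png

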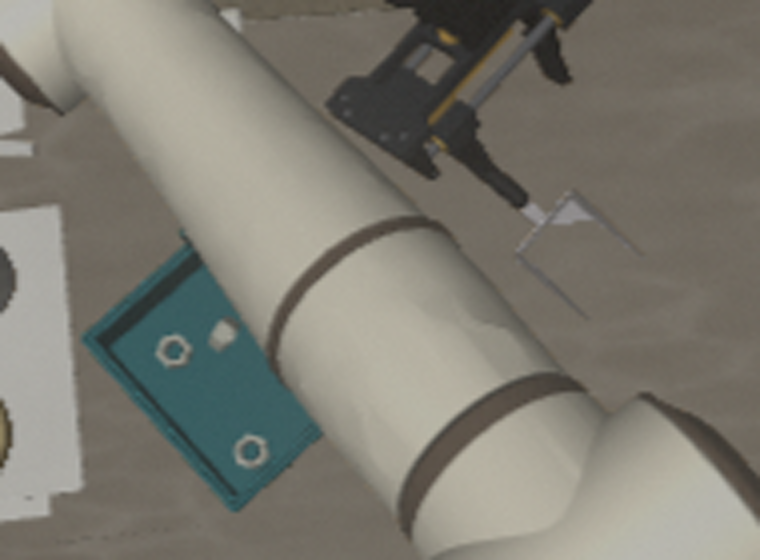

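drive_tool(series=[[-0.2, 0.39, 0.1, 0], [-0.42, 0.78, 0.22, 0], [-0.42, 0.78, 0.25, 0]])

```text
time_s: 31.85
tcp_pos: [0.4668, 0.2305, 0.2561]
ee_rot: [[-0.608, -0.706, -0.363], [-0.634, 0.707, -0.313], [0.478, 0.04, -0.878]]
wrist_force: [0.1, 0.1, 1.2]
gripper_width: 0.804
```

drive_tool(series=[[-0.2, 0.39, 0.1, 0.02], [-0.42, 0.78, 0.25, 0.05], [-0.42, 0.78, 0.25, 0.05], [-0.42, 0.78, 0.25, 0.05]])

```text
time_s: 32.35
tcp_pos: [0.4233, 0.3173, 0.2124]
ee_rot: [[-0.679, -0.639, -0.36], [-0.559, 0.769, -0.31], [0.475, -0.009, -0.88]]
wrist_force: [0.1, 0.4, -0.1]
gripper_width: 0.804
```

```bash
python3 st.py; python3 - <<'E'
from rows import *
c=snap("top","c2.png",(150,130,260,240),5.4)
for p in [(.405,.303,.112),(.442,.333,.112),(.368,.273,.112)]: print((proj(c,p)-[150,130])*5.4)
rows([((.405,.303,.13),0),((.405,.303,.102),0)])
E
```

```text
32.35 [  51.9    28.67   -3.25   -5.28  -86.01 -100.61] [0.4233 0.3173 0.2124]
toolx [-0.679 -0.559  0.475] y [-0.639  0.769 -0.009] z [-0.36 -0.31 -0.88] tilt 28.4 toward yaw -139.0 grasp [0.405  0.3014 0.1675] tip [0.398 0.296 0.151] F [ 0.1  0.4 -0.1] w 70.0
[314.67009464 407.91096412]
[256.15194141 345.40902654]
[373.85957196 471.12992803]
P [0.405 0.301 0.168]
[[-0.16, 0.02, 0.28, np.float64(-0.0)], [-0.27, 0.02, 0.48, np.float64(-0.0)]]
```

View pics/c2.png

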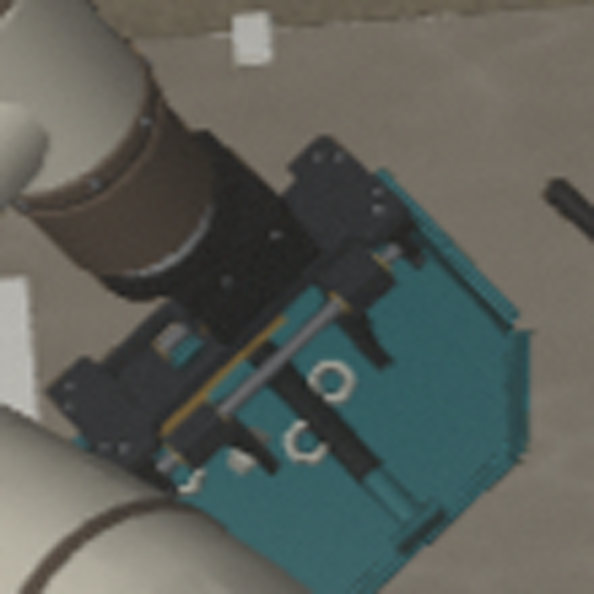

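drive_tool(series=[[-0.1, 0.01, 0.18, 0], [-0.2, 0.02, 0.36, 0], [-0.27, 0.02, 0.48, 0], [-0.27, 0.02, 0.48, 0]], fingers=70)

```text
time_s: 32.9
tcp_pos: [0.4232, 0.3192, 0.1464]
ee_rot: [[-0.68, -0.638, -0.361], [-0.558, 0.77, -0.31], [0.475, -0.009, -0.88]]
wrist_force: [0.4, -0.3, -0.2]
gripper_width: 0.805
```

drive_tool(series=[[0, 0, 0, 0], [0, 0, 0, 0], [0, 0, 0, 0], [0, 0, 0, 0], [0, 0, 0, 0], [0, 0, 0, 0], [0, 0, 0, 0], [0, 0, 0, 0]], fingers=0)

```text
time_s: 33.9
tcp_pos: [0.423, 0.3203, 0.1471]
ee_rot: [[-0.68, -0.639, -0.359], [-0.56, 0.769, -0.308], [0.473, -0.008, -0.881]]
wrist_force: [-1.7, 0.9, -0.2]
gripper_width: 0.193
```

```bash
python3 st.py
```

```text
33.9 [  52.08   32.83   -6.57   -5.5   -78.41 -100.03] [0.423  0.3203 0.1471]
toolx [-0.68  -0.56   0.473] y [-0.639  0.769 -0.008] z [-0.359 -0.308 -0.881] tilt 28.2 toward yaw -139.0 grasp [0.4047 0.3046 0.1022] tip [0.398 0.299 0.085] F [-1.7  0.9 -0.2] w 16.8
```

drive_tool(series=[[0.06, 0, -0.11, 0], [0.18, 0, -0.33, 0], [0.32, -0.01, -0.6, 0], [0.42, -0.01, -0.8, 0], [0.47, -0.01, -0.88, 0]])

```text
time_s: 34.52
tcp_pos: [0.4236, 0.3205, 0.2684]
ee_rot: [[-0.681, -0.639, -0.357], [-0.561, 0.769, -0.306], [0.47, -0.008, -0.883]]
wrist_force: [0.4, -0.6, -5.3]
gripper_width: 0.191
```

drive_tool(series=[[0.1, 0, -0.19, 0], [0.22, 0, -0.42, 0], [0.35, -0.01, -0.65, 0], [0.43, -0.01, -0.81, 0], [0.47, -0.01, -0.88, 0], [0.47, -0.01, -0.88, 0]])

```text
time_s: 35.28
tcp_pos: [0.4235, 0.3203, 0.386]
ee_rot: [[-0.68, -0.639, -0.36], [-0.56, 0.769, -0.308], [0.474, -0.008, -0.881]]
wrist_force: [0.5, 0.3, -4.8]
gripper_width: 0.193
```

```bash
python3 st.py
```

```text
35.275 [  52.03   21.9    11.69   -5.64 -107.51 -102.79] [0.4235 0.3203 0.386 ]
toolx [-0.68  -0.56   0.474] y [-0.639  0.769 -0.008] z [-0.36  -0.308 -0.881] tilt 28.3 toward yaw -139.0 grasp [0.4052 0.3046 0.3411] tip [0.398 0.299 0.324] F [ 0.5  0.3 -4.8] w 16.8
```

drive_tool(series=[[0, 0, 0, -0.04], [0, 0, 0, -0.08], [0, 0, 0, -0.12], [0, 0, 0, -0.16], [0, 0, 0, -0.2], [0, 0, 0, -0.23], [0, 0, 0, -0.26], [0, 0, 0, -0.29], [0, 0, 0, -0.32], [0, 0, 0, -0.35]])

```text
time_s: 36.52
tcp_pos: [0.4235, 0.3202, 0.3847]
ee_rot: [[-0.106, -0.927, -0.361], [-0.923, 0.227, -0.31], [0.369, 0.3, -0.879]]
wrist_force: [0.1, -0.3, -4.9]
gripper_width: 0.196
```

```bash
python3 st.py; python3 - <<'E'
from h import *
snap("scene","d1.png",(130,80,280,190),5)
E
```

```text
36.525 [  52.03   21.98   11.59   -5.64 -107.48  -62.58] [0.4235 0.3202 0.3847]
toolx [-0.106 -0.923  0.369] y [-0.927  0.227  0.3  ] z [-0.361 -0.31  -0.879] tilt 28.4 toward yaw -139.0 grasp [0.4051 0.3044 0.3398] tip [0.398 0.299 0.323] F [ 0.1 -0.3 -4.9] w 17.1
```

View pics/d1.png

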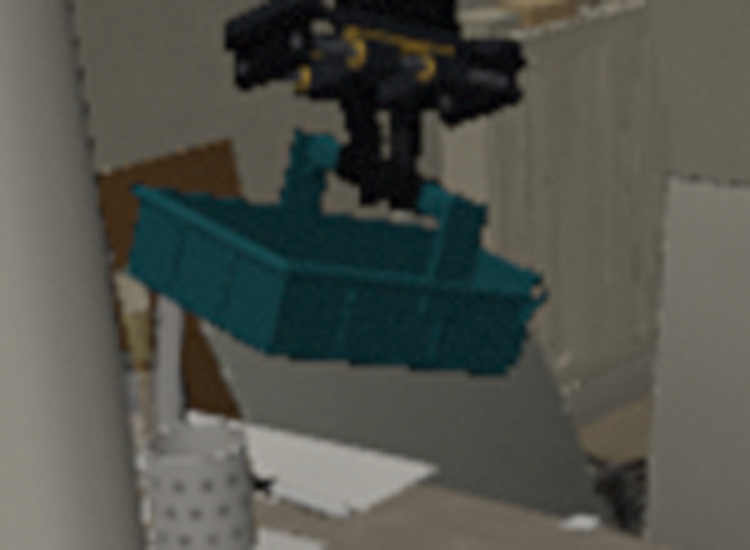

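drive_tool(series=[[0, 0, 0, -0.03], [0, 0, 0, -0.06], [0, 0, 0, -0.1], [0, 0, 0, -0.14], [0, 0, 0, -0.19], [0, 0, 0, -0.24], [0, 0, 0, -0.29], [0, 0, 0, -0.34], [0, 0, 0, -0.39], [0, 0, 0, -0.44]])

```text
time_s: 37.83
tcp_pos: [0.4235, 0.3203, 0.3851]
ee_rot: [[0.647, -0.672, -0.361], [-0.763, -0.568, -0.31], [0.003, 0.475, -0.88]]
wrist_force: [-0.3, -0.5, -3.4]
gripper_width: 0.194
```

drive_tool(series=[[0, 0, 0, -0.03], [0, 0, 0, -0.05], [0, 0, 0, -0.05], [0, 0, 0, -0.05], [0, 0, 0, -0.05], [0, 0, 0, -0.05], [0, 0, 0, -0.05]])

```text
time_s: 38.7
tcp_pos: [0.4237, 0.3203, 0.3865]
ee_rot: [[0.709, -0.606, -0.359], [-0.703, -0.64, -0.308], [-0.043, 0.471, -0.881]]
wrist_force: [0.2, -0.4, -4.4]
gripper_width: 0.195
```

```bash
python3 st.py; python3 - <<'E'
from h import *
a=capture("top")["color"][130:270,120:300]; b=capture("scene")["color"][80:190,130:280]
a=cv2.resize(a,(540,420),interpolation=cv2.INTER_CUBIC)
cv2.imwrite("pics/e1.png",a); cv2.imwrite("pics/e1s.png",cv2.resize(b,None,fx=5,fy=5,interpolation=cv2.INTER_CUBIC))
E
```

```text
38.7 [  52.03   21.89   11.75   -5.61 -107.55   -6.54] [0.4237 0.3203 0.3865]
toolx [ 0.709 -0.703 -0.043] y [-0.606 -0.64   0.471] z [-0.359 -0.308 -0.881] tilt 28.2 toward yaw -139.0 grasp [0.4054 0.3046 0.3416] tip [0.399 0.299 0.325] F [ 0.2 -0.4 -4.4] w 17.0
```

View pics/e1.png

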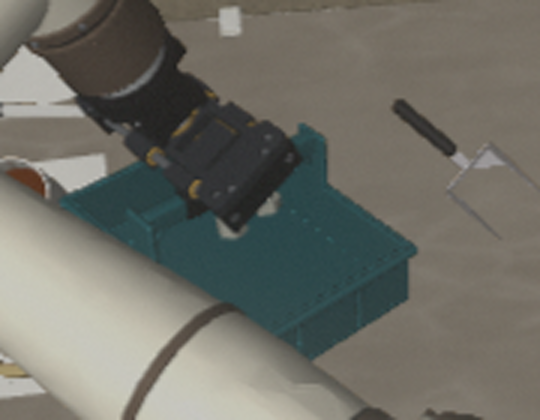

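```bash
cat > chk.py <<'E'
from h import *
R0=np.array([[-.680,-.639,-.359],[-.560,.769,-.308],[.473,-.008,-.881]]); U,_,V=np.linalg.svd(R0); R0=U@V
tt=np.radians(39); T0=np.c_[[np.cos(tt),np.sin(tt),0],[-np.sin(tt),np.cos(tt),0],[0,0,1]]
s=telemetry.sense(); U,_,V=np.linalg.svd(s['ee_rot']); R=U@V; T=R@R0.T@T0
P=s['tcp_pos']+.051*R[:,2]; H=P-T@[0,0,.002]
w=lambda p:H+T@np.array(p)
def floor(c,u,v,h=.0065):
    e,d=ray(c,u,v); e=T.T@(e-H); d=T.T@d; k=(-.096+h-e[2])/d[2]; return (e+k*d)*1000
if __name__=="__main__":
    print("tilt",np.degrees(np.arccos(T[2,2])),"down in tote",-T[2,:2])
    c=capture("top"); q=lambda p:(proj(c,w(p))-[120,130])*3
    for n,p in dict(spout=(-.055,-.09,-.096),upx=(.08,0,.01),umx=(-.08,0,.01),c1=(.085,-.12,-.04),c2=(.085,.12,-.04),c3=(-.085,.12,-.04)).items(): print(n,w(p).round(3),q(p).round(0))
    for u,v in((232,228),(268,203)): print(floor(c,120+u/3,130+v/3).round(0))
    c=capture("scene"); print("scene spout",(proj(c,w((-.055,-.09,-.096)))-[130,80])*5)
E
python3 chk.py
```

```text
tilt 41.23804316097835 down in tote [-0.44844751 -0.4831406 ]
spout [0.42  0.324 0.2  ] [230. 196.]
upx [0.375 0.366 0.384] [144. 213.]
umx [0.446 0.242 0.312] [308. 132.]
c1 [0.413 0.448 0.29 ] [ 67. 196.]
c2 [0.267 0.297 0.406] [237. 346.]
c3 [0.343 0.165 0.33 ] [410. 245.]
[-25. -45. -90.]
[-70. -52. -90.]
scene spout [382.2921558  371.29652131]
```

```bash
cat > grid.py <<'E'
from chk import *
c=capture("top"); im=c["color"].astype(int)
print("tilt",np.degrees(np.arccos(T[2,2])).round(1),"cols x=-80..80 step 8, rows y")
for y in range(-114,115,12):
    row=""
    for x in range(-80,81,8):
        u,v=proj(c,w((x/1000,y/1000,-.090))).round().astype(int); b,g,r_=im[v,u]
        row+="T" if g-r_>18 else ("N" if min(b,g,r_)>105 else "#")
    print("%5d"%y,row)
E
python3 grid.py
```

```text
tilt 41.2 cols x=-80..80 step 8, rows y
 -114 ########TTTTTTTTTT#NN
 -102 #########TTTTTTTT##NN
  -90 ##########TTTTTTT##NN
  -78 ########TTTTTTTTT##NN
  -66 ########TTTTTTTTT#NNN
  -54 #N#######TTTTTTT##NNN
  -42 T#NTTT##NTTTTTTT##NNN
  -30 TTTTTTTTTTTTTTTT#NNNN
  -18 TTTTTTTTTTTTTTTT#NNNN
   -6 TTTTTTTTTTTTTTT##NNNN
    6 TTTTTTTTTTTTTTT##NNNN
   18 TTTTTTTTTTTTTTT#NNNNN
   30 TTTTTTTTTTTTTTT######
   42 TTTTTTTTTTTTTT###NNN#
   54 TTTTTTTTTTTTTT##NNNNN
   66 TTTTTTTTTTTTTT##NNNNN
   78 TTTTTTTTTTTTTT##NNNNN
   90 #T###TTTT#TTT###NNNNN
  102 #TTTT#TTT#TTT##NNNNNN
  114 T#####TT##T#####NNNNN
```

drive_tool(series=[[-0.1, 0.02, 0.02, 0], [-0.3, 0.06, 0.05, 0], [-0.55, 0.1, 0.08, 0], [-0.78, 0.15, 0.12, 0], [-0.9, 0.17, 0.14, 0], [-0.94, 0.18, 0.14, 0], [-0.94, 0.18, 0.14, 0]])

```text
time_s: 39.83
tcp_pos: [0.3247, 0.3806, 0.3869]
ee_rot: [[0.71, -0.606, -0.358], [-0.703, -0.64, -0.309], [-0.042, 0.471, -0.881]]
wrist_force: [0.1, 0.0, -4.3]
gripper_width: 0.189
```

```bash
python3 st.py; python3 grid.py; python3 -c "
from h import *
c=capture('top')['color'][130:290,90:290]; cv2.imwrite('pics/f1.png',cv2.resize(c,None,fx=3.75,fy=3.75,interpolation=cv2.INTER_CUBIC))"
```

```text
39.825 [  62.81   18.58    8.84  -10.69 -106.44  -17.58] [0.3247 0.3806 0.3869]
toolx [ 0.71  -0.703 -0.042] y [-0.606 -0.64   0.471] z [-0.358 -0.309 -0.881] tilt 28.2 toward yaw -139.0 grasp [0.3064 0.3648 0.342 ] tip [0.3   0.359 0.325] F [ 0.1  0.  -4.3] w 16.5
tilt 41.2 cols x=-80..80 step 8, rows y
 -114 ###########TTTTTTTTTT
 -102 ###########TTTTTTTTTT
  -90 ###########TTTTTTTTT#
  -78 ############TTTTTTTT#
  -66 ###########TTTTTTTT##
  -54 ###########TTTTTTT##N
  -42 T#N########TTTTTTT#NN
  -30 TTTT#TTT###TTTTTT##NN
  -18 TTTTTTTTTTTTTTTT##NNN
   -6 TTTTTTTTTTTTTTT##NNNN
    6 TTTTTTTTTTTTTTT##NNNN
   18 TTTTTTTTTTTTTT##NNNNN
   30 TTTTTTTTTTTTTT#NNNNNN
   42 TTTTTTTTTTTTT##NNNNNN
   54 TTTTTTTTTTTT####NNNNN
   66 TTTTTTTTTTT#######NNN
   78 TTTTTTTTTTT###NNNN###
   90 TTTTTTTTTTT##NNNNNNNN
  102 TTTTTTTTTT##NNNNNNNNN
  114 #T#TTTTTTT#NNNNNNNNNN
```

drive_tool(series=[[0.08, -0.03, -0.02, 0], [0.22, -0.08, -0.05, 0], [0.4, -0.15, -0.1, 0], [0.56, -0.22, -0.14, 0], [0.66, -0.25, -0.17, 0], [0.7, -0.27, -0.18, 0]])

```text
time_s: 40.67
tcp_pos: [0.4125, 0.3485, 0.3867]
ee_rot: [[0.709, -0.607, -0.36], [-0.704, -0.64, -0.308], [-0.043, 0.472, -0.881]]
wrist_force: [-0.0, 0.3, -4.7]
gripper_width: 0.192
```

drive_tool(series=[[0.08, -0.03, -0.02, 0], [0.22, -0.08, -0.05, 0], [0.4, -0.15, -0.1, 0], [0.56, -0.22, -0.14, 0], [0.66, -0.25, -0.17, 0], [0.7, -0.27, -0.18, 0], [0.7, -0.27, -0.18, 0], [0.7, -0.27, -0.18, 0]])

```text
time_s: 41.68
tcp_pos: [0.4981, 0.3176, 0.3872]
ee_rot: [[0.71, -0.606, -0.359], [-0.703, -0.641, -0.308], [-0.043, 0.471, -0.881]]
wrist_force: [0.1, 0.8, -4.7]
gripper_width: 0.193
```

```bash
python3 st.py; python3 grid.py; python3 - <<'E'
from h import *
f=[]
for i in range(10): c=capture('top'); f.append(telemetry.sense()['wrist_force'][2])
print("Fz mean",np.mean(f),np.std(f))
c=c['color']; a=cv2.resize(c[110:230,160:320],None,fx=3.75,fy=3.75,interpolation=cv2.INTER_CUBIC)
cv2.imwrite('pics/f2.png',a)
E
```

```text
41.675 [  46.96   28.12   20.74   -3.17 -110.68   -1.42] [0.4981 0.3176 0.3872]
toolx [ 0.71  -0.703 -0.043] y [-0.606 -0.641  0.471] z [-0.359 -0.308 -0.881] tilt 28.2 toward yaw -139.0 grasp [0.4798 0.3018 0.3423] tip [0.473 0.296 0.326] F [ 0.1  0.8 -4.7] w 16.8
tilt 41.3 cols x=-80..80 step 8, rows y
 -114 ########TTT#TTTT##NNN
 -102 #########T#T#TTT##NNN
  -90 #########TTTTTTT##NNN
  -78 ######NTTTTTTT#T##NNN
  -66 N#N###TTTTTTTTT###NNN
  -54 #NN#NNTTTTTTTTTT##NNN
  -42 T#N##NNTTTTTTTTT##NNN
  -30 TTTT#TTTTTTTTTTT#NNNN
  -18 TTTTTTTTTTTTTTTT#NNNN
   -6 TTTTTTTTTTTTTTTT#####
    6 TTTTTTTTTTTTTTT###NNN
   18 TTTTTTTTTTTTTTTT#NNNN
   30 TTTTTTTTTTTTTTT##NNNN
   42 TTTTTTTTTTTTTTTT#NNNN
   54 TTTTTTTTTTTTTTTT#NNNN
   66 TTTTTTTT#TTTTTT##NNNN
   78 TTTTTTTTTTTTTTTT#NNNN
   90 TTTTTTTT###T######NNN
  102 ####TT#T#T##T#####NNN
  114 #####TT###T##T####NNN
Fz mean -4.729503175016929 0.5349466264390056
```

View pics/f2.png

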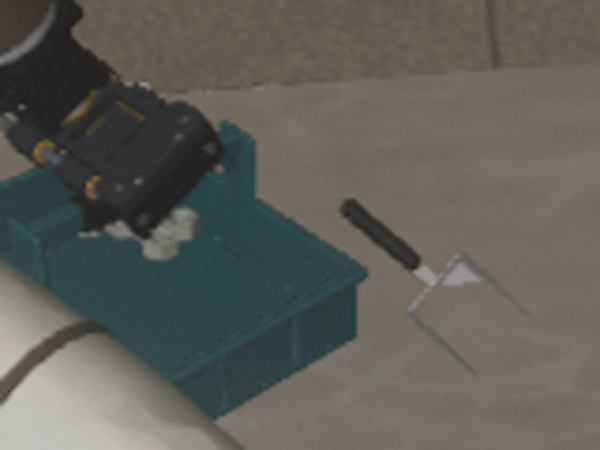

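```bash
python3 -c "
from h import *
s=telemetry.sense(); print(s['time_s'],abs(s['joint_velocities']).max().round(2)); print(order.finish_job())"
```

```text
42.225 0.13
the job is handed in; nothing more can be done
None
```

The job is handed in at 42.2 s, with the arm still holding the tote tilted over its spout corner. I did not directly see all five nuts at the spout.

**What I did**
- **Tool tilt:** the moves cannot tilt the tool directly. I pushed repeatedly against the edge of the arm's reach, which leaned it about 28°, and kept that lean throughout. During these pushes joint 3 read 80.67° once, against its stated limit of 80.66°. I take that as sensor noise or brief overshoot.
- **Scoop:** I gripped it flat, turned it about the tilted tool axis to tip the nuts into the tote, then turned it back. It now lies empty and flat on the bench close to where it started.
- **Tote:** I lifted it by the handle and turned it slowly the same way, so the spout corner is down.

**Last checks**
- **Tilt:** computed at 41° from the tool pose, down towards -x, -y in tote axes. The projected tote corners matched the picture to within a few millimetres. The spout foot is at about z = 0.20 m, well clear of the bench.
- **Nuts:** three show bunched by the spout. The two I measured were about 4 and 5 cm from it. The others are hidden by the gripper, and a strip of floor on the high side was hidden by the forearm. The rest of the visible floor was clear.
- **Weight:** mean wrist load was 4.7 N, with 0.5 N scatter between readings, against about 4.6 N expected for the tote and five nuts. That agrees with none spilled but would not reliably show one missing nut (0.3 N).
- **Surroundings:** I saw no nut on the visible bench. The pliers, marker and mug were not touched as far as I know, though I took no final picture of them.
- **Steadiness:** the arm was at rest at hand-in, with the largest joint speed at 0.13 degrees/s.

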